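# Lock the terminal box cover screw with the screwdriver

### The job

One of the four cover screws on the pump's terminal box still stands up unlocked. Take the screwdriver from its wooden block, set the blade in that screw's slot, push it down gently against its spring and, keeping it pressed, turn it a quarter turn clockwise until it stops, so that it latches and stays down. Then put the screwdriver back upright in its block, fully home, without disturbing the other things on the bench.

Things in the scene. Friction and masses are not known exactly. Their poses are not given: they have to be found in the camera images.
- driver: Flat-blade screwdriver, 142 mm long, 0.15 kg, standing upright in the block, blade down. Origin: centre of the blade's end; z runs up along the tool. Blade: 14 mm wide along x and 3 mm thick along y (the last 3 mm only 12 x 2.4 mm), 16 mm long; then a round shank 10 mm across up to z = 70 mm; black square handle 28 x 28 mm with flat sides square to x and y, from z = 70 to 142 mm.
- driver_tip (a point): Centre of the end of the screwdriver's blade (the driver's origin).
- stand: Fixed wooden block 75 x 75 mm, 70 mm tall, with one upright through hole 21 mm across in its middle. Origin: centre of its underside on the bench. Home means the handle's underside rests on the block's top, so the blade's end is then at the block's origin height. The driver may stand in it at any yaw.
- box: Fixed grey terminal box, 164 x 204 mm, 70 mm tall, lid on, one quarter-turn screw near each corner. Origin: centre of its underside.
- screw_turn (a joint): How far the head is turned clockwise from above, rad: 0 unlocked, stop at 1.72. Head springs down: 2 N to start, +1.1 N per mm, hard stop 10.5 mm down (13.5 N). It turns only when held 9.3 mm (12.2 N) or more down; else a pin blocks it. Turned past 1.6 and let rise, it latches (rests 4 mm down, stays above 1.4); let go earlier, it springs back. Needs under 0.1 N m.
- meter: Bystander: black hand-held meter 75 x 150 x 34 mm lying on the bench. Origin: centre of its underside.
- can: Bystander: metal can, 66 mm across, 100 mm tall. Origin: centre of its underside.
- fitting: Bystander: brass pipe fitting 40 mm across, 34 mm tall. Origin: centre of its underside.
- head_nominal (a point): Nominal centre of the unlocked head's top, 29 mm above the plate's origin; fixed to the plate, axes as plate. The real head is not measured: it lies up to 6 mm higher or lower and off by up to 4 mm along y and 1 mm along x, so feel for the slot with the blade: a head lightly pressed springs up round the blade when the slot meets it.
- plate: The unlocked quarter-turn cover screw's 38 mm round plate. Origin: its centre at the lid's surface, z up; it does not follow the head. The screw's head is a steel disc 29 mm across; the slot in its flat top is 18 mm long (closed ends), 4.2 mm wide, 6 mm deep and, while unlocked, lies along this x axis. Its 3 locked twins do not spring, tops 19 mm above the lid, slots across.
Things that resemble listed ones, but are neither listed nor needed, are in the scene too. There is more than one size of the driver; the one meant has the size given above. There is more than one size of the stand; the one meant has the size given above.

How it is judged:
On the way, in this order (a step that is already met when the one before it is completed fails the run):
1. the screwdriver is lifted clear of its block (z of driver in the frame of stand above 0.06 m), for 0.1 s.
2. the blade pushes the screw down, not yet turned (horizontal distance between driver_tip and plate below 0.008 m and contact force between driver and screw_turn above 6 N and value of joint screw_turn below 0.6 rad), for 0.1 s.
3. the screw is turned a quarter turn with the blade still pressing on it (horizontal distance between driver_tip and plate below 0.008 m and value of joint screw_turn above 1.4 rad and contact force between driver and screw_turn above 2 N), for 0.1 s.
4. the blade is out of the slot and the screw stays latched (value of joint screw_turn above 1.4 rad and z of driver_tip in the frame of plate above 0.035 m), for 0.2 s.
At the end, for the whole second after the job is handed in: The screw is turned at least 1.4 rad clockwise and stays so with nothing touching it (latched), and the screwdriver stands at rest in its block: blade end within 12 mm of the block's axis and no more than 4 mm above its home height, tilted less than 0.12 rad (value of joint screw_turn above 1.4 rad and horizontal distance between driver and stand below 0.012 m and z of driver in the frame of stand below 0.004 m and angle between driver's own z axis and vertical below 0.12 rad and linear speed of driver below 0.02 m/s).
It fails at once if the screwdriver bears on the screw with more than 25 N before the screw has turned to near its stop (contact force between driver and screw_turn above 25 N and value of joint screw_turn below 1.4 rad).
It fails at once if the screwdriver bears on the screw with more than 40 N (contact force between driver and screw_turn above 40 N).
It fails at once if the screwdriver bears on the box or lid with more than 25 N (contact force between driver and box above 25 N).
It fails at once if the fingers touch the screw instead of the screwdriver (contact force between the fingers and screw_turn above 1 N).
It fails at once if the meter, can or fitting is moved by more than 20 mm (distance of any of meter, can, fitting from where it was at the start of the episode above 0.02 m).
It also fails if it takes over 72 s, if anything falls off the work surface, if the arm or the gripper's body presses on something with over 40 N, if the wrist force passes 120 N, or if a joint passes its speed limit or range.

### The arm

A 6-joint arm with a two-finger parallel gripper is mounted at the origin on the work surface. World frame = base frame: x ahead of the robot, y to its left, z up, the work surface at z = 0. Lengths are in m, angles in rad, forces in N, time in s.
With the tool pointing down it reaches from about 0.3 to 0.775 m from the base axis. Payload 14.6 kg.
Tool frame: the origin (TCP) lies at the very end of the fingers, on their centre line; the grasp point (between the pads) lies 19 mm behind it; x points along the fingers, y is the direction in which the jaws open and shut, and the axes are right-handed (so a half turn about x gives the same grasp; the last joint's range is limited). The gripper opens to 94 mm and grips with 3 to 60 N. Pads are 16 mm wide; open, the fingers measure 119 mm over their backs; the gripper's body (75 mm by 177 mm) begins 78 mm behind the grasp point.
Start: joints at [-1.265, 0.3, 1.521, -0, 1.321, -0.067], TCP at [0.2, -0.512, 0.205] pointing down, gripper open.
Joint ranges: [-3.03, 3.03], [-0.79, 2.21], [0.23, 2.52], [-1.04, 4.18], [0, 3.07], [-2.55, 2.55]. Speed limits (rad/s): [2.22, 2.22, 2.57, 3.14, 3.14, 3.14].

### API

Orientations are given as [roll, pitch, yaw] about the fixed x, y, z axes, in that order (R = Rz(yaw) Ry(pitch) Rx(roll)).
In Python, from station import ctrl, viewer, hand_in gives the robot as it stands. The module is installed in compiled form; this text tells all that it offers.
- The arm moves only by the tool play_rows, never from a script. Its argument "deltas" is a list that holds one entry, the list of rows, each a list of 7 numbers: the shift along the tool's x, y, z in mm, then the turn, a rotation vector about the tool's x, y, z in rad, then the finger opening in mm, from 0 to 94. In form: [[[dx, dy, dz, ax, ay, az, gripper], ...]]. A call has 1 to 10 rows; each row shifts and turns the commanded pose from where the row before left it, along the tool's axes as they then stand; what a row does not reach is not made up. A row lasts 1/10 s, in which the tool goes at most 50 mm and 8.59 degrees, less where a joint would pass 70% of its speed; a pose out of reach is approached as far as the arm can. A call with a gripper value outside its range is refused whole. The fingers move at their own pace and stop on an object; "grip_force" is the grip in N (left out, the last holds). Time passes only in rows, so rows that do not move let the fingers close. It gives the time, the measured TCP pose, the force and the opening at its end, in the units of the state.
- ctrl.get_obs(): the state, without advancing time (a new reading comes with each control period).
- viewer.camera(name): name is "side" or "top" or "wrist"; returns a dict with "img" (400x640x3 uint8, red, green, blue), "fx", "fy", "cx", "cy" (pixels), "rvec" (rotation vector, rad) and "tvec" (3), from world to camera coordinates, as OpenCV has them. Camera axes: x right, y down, z forward; pixel columns grow to the right and rows downward; lengths in m; the calibration is good to about 2 mm. A picture is of the moment at which its call begins. There is no depth.
- hand_in(): hands the job in, once; it reports no verdict.
The state is a dict: "time_s": time; "qpos": joint angles; "joint_vel": joint speeds; "tau": joint torques, N m; "ee_pos": TCP position; "eef_rot": TCP orientation; "force": force on the tool from outside, world axes, zero at the start; "moment": the same for the moment, N m; "grip_width": finger opening in m.
Only numpy, scipy, OpenCV 4.12 (cv2) and the standard library are available. Lean on these libraries where they do the work, as an engineer would, in place of code of your own. Each camera call takes 0.05 s, during which the arm holds its last target.

## Working session

There is one attempt and no reset: what is moved stays moved. The work goes in short steps, Python scripts to look and compute and a tool call to move; the robot and the scene stay as the last step left them, time stands still between calls to the robot, and variables do not carry over. Pictures are saved under pics/ and viewed, and the job is handed in when it is done.

Besides the shell and the picture viewer there is one more tool, called after ">>>" as a command line: name --argument value ..., lists and objects as JSON in quotes. play_rows: Moves the arm, as the interface text tells. Its arguments: {"type":"object","properties":{"deltas":{"type":"array","items":{"type":"array","items":{"type":"array","items":{"type":"number"}}}},"grip_force":{"type":"number"}},"required":["deltas"]}

```bash
mkdir -p pics
cat > h.py <<'E'
import numpy as np,cv2
from station import ctrl,viewer
def snap(n,tag):
    c=viewer.camera(n); cv2.imwrite(f'pics/{tag}.png',c['img'][:,:,::-1]); 
    np.savez(f'pics/{tag}.npz',**c); return c
def ray(c,u,v):
    R=cv2.Rodrigues(np.array(c['rvec'],float))[0]; t=np.array(c['tvec'],float).ravel()
    d=R.T@np.array([(u-c['cx'])/c['fx'],(v-c['cy'])/c['fy'],1.]); return -R.T@t,d/np.linalg.norm(d)
def onz(c,u,v,z):
    o,d=ray(c,u,v); return o+d*(z-o[2])/d[2]
def tri(c1,p1,c2,p2):
    o1,d1=ray(c1,*p1);o2,d2=ray(c2,*p2)
    s=np.linalg.lstsq(np.array([d1,-d2]).T,o2-o1,rcond=None)[0]
    a=o1+s[0]*d1;b=o2+s[1]*d2
    return (a+b)/2,np.linalg.norm(a-b)
def proj(c,P):
    return cv2.projectPoints(np.array(P,float).reshape(-1,3),np.array(c['rvec'],float),np.array(c['tvec'],float),np.array([[c['fx'],0,c['cx']],[0,c['fy'],c['cy']],[0,0,1]],float),None)[0].reshape(-1,2)
def load(tag): 
    return dict(np.load(f'pics/{tag}.npz'))
E
python3 - <<'E'
from h import *
np.set_printoptions(precision=4,suppress=True)
for n in('side','top','wrist'):
    c=snap(n,n+'0'); print(n,ray(c,320,200),c['fx'])
print(ctrl.get_obs())
E
```

```text
side (array([0.164 , 0.6289, 0.7641]), array([ 0.3944, -0.6148, -0.6829])) 420.81387009874686
top (array([0.36  , 0.021 , 1.0534]), array([ 0.1991, -0.0012, -0.98  ])) 400.59358462351275
wrist (array([ 0.2633, -0.4866,  0.3841]), array([-0.2428, -0.103 , -0.9646])) 295.44028350803546
{'time_s': 0.15, 'qpos': array([-1.2646,  0.3003,  1.5214,  0.    ,  1.3207, -0.0666]), 'joint_vel': array([-0.0011, -0.0003, -0.0025, -0.0004,  0.0005,  0.0008]), 'tau': array([ -0.0013, -53.1962, -35.2822,   0.0708,   0.0235,  -0.0001]), 'ee_pos': array([ 0.2003, -0.512 ,  0.205 ]), 'eef_rot': array([-1.6742,  1.5699,  1.8402]), 'force': array([0.9158, 0.0215, 0.3321]), 'moment': array([ 0.029 , -0.0114,  0.0047]), 'grip_width': 0.09370111203287551}
```

View pics/side0.png

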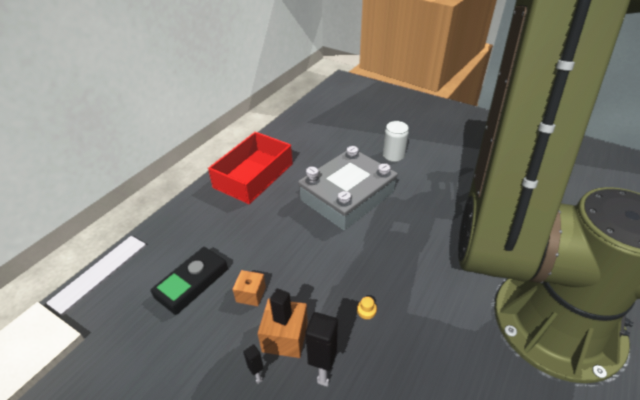

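View pics/top0.png

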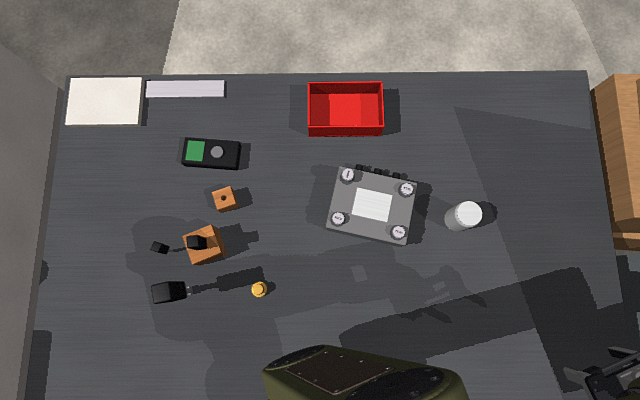

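View pics/wrist0.png

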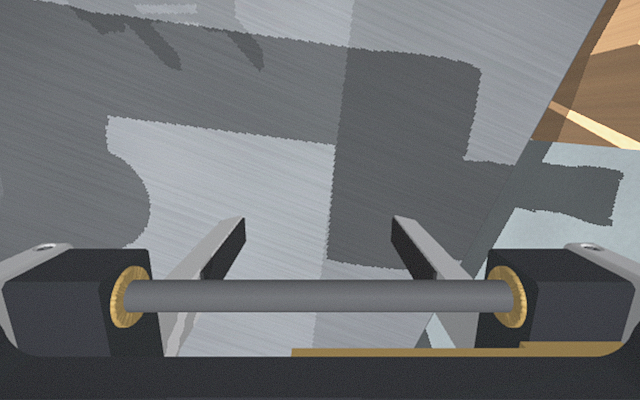

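Run:
```python
import cv2
s=cv2.imread('pics/side0.png');t=cv2.imread('pics/top0.png')
cv2.imwrite('pics/z1.png',cv2.resize(s[130:230,280:420],None,fx=5,fy=5,interpolation=cv2.INTER_CUBIC))
cv2.imwrite('pics/z2.png',cv2.resize(t[155:255,320:425],None,fx=6,fy=6,interpolation=cv2.INTER_CUBIC))
cv2.imwrite('pics/z3.png',cv2.resize(s[260:390,220:360],None,fx=4.5,fy=4.5,interpolation=cv2.INTER_CUBIC))
cv2.imwrite('pics/z4.png',cv2.resize(t[180:310,140:270],None,fx=4.5,fy=4.5,interpolation=cv2.INTER_CUBIC))
```

```text
(no output)
```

View pics/z1.png

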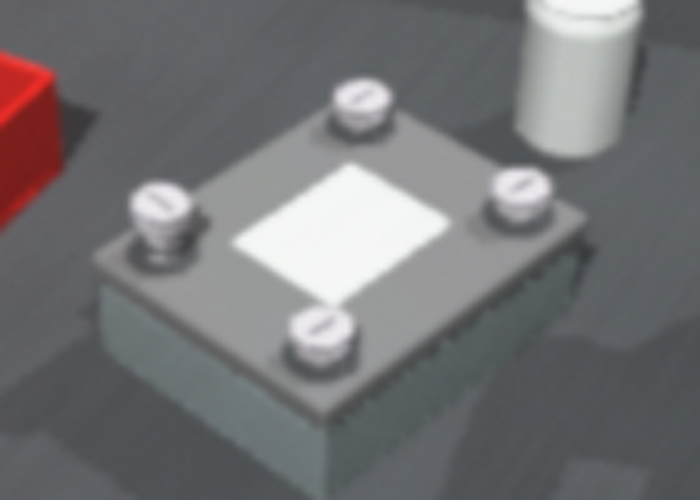

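View pics/z2.png

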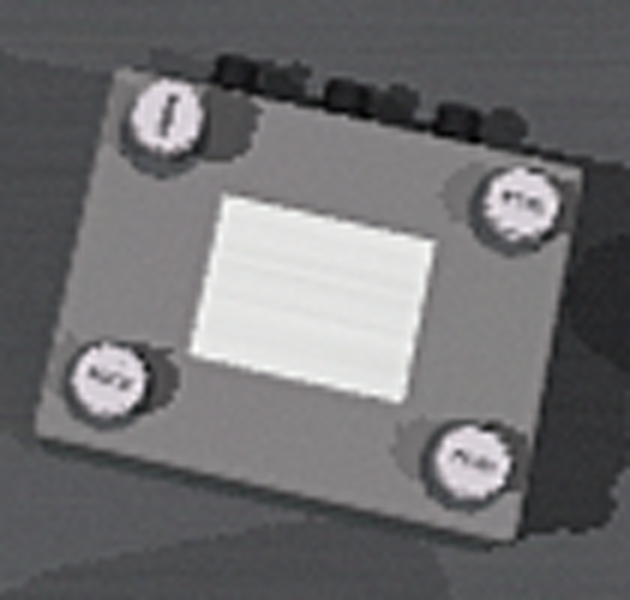

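View pics/z3.png

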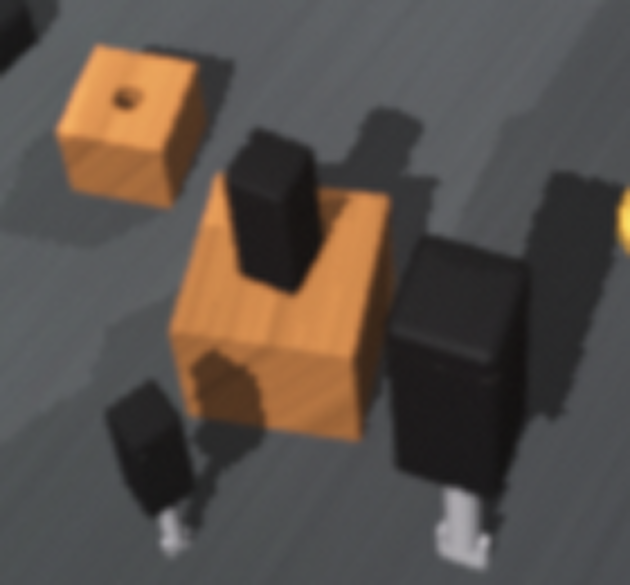

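View pics/z4.png

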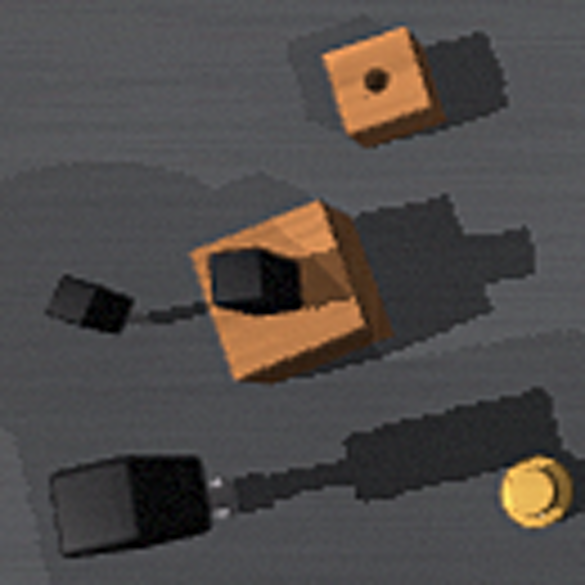

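Run:
```python
from h import *
np.set_printoptions(precision=4,suppress=True)
s=load('side0');t=load('top0')
print('drv top',tri(t,(192.9,242.2),s,(280.4,296)))
# block top corners z4/z3
f=lambda a:(a[0]/4.5+140,a[1]/4.5+180)
g=lambda a:(a[0]/4.5+220,a[1]/4.5+260)
print([onz(t,*f(a),.07) for a in((190,255),(322,200),(367,325),(237,380))])
print([onz(s,*g(a),.07) for a in((215,172),(392,195),(355,358),(170,332))])
print('big top',tri(t,f((93,507)),s,g((462,290))),'small',tri(t,f((75,300)),s,g((148,410))))
b=lambda a:(a[0]/6+320,a[1]/6+155); k=lambda a:(a[0]/5+280,a[1]/5+130)
for n,p,q in(('ul',(167,117),(162,203)),('2',(520,203),(362,98)),('3',(470,460),(522,185)),('4',(108,380),(322,328))): print(n,tri(t,b(p),s,k(q)))
print('lid',[onz(t,*b(a),.07) for a in((118,70),(580,170),(518,545),(38,437))])
print('slot',onz(t,*b((172,97)),.1),onz(t,*b((165,137)),.1))
```

```text
drv top (array([0.4516, 0.3112, 0.1411]), np.float64(0.0037236344999070047))
[array([0.4708, 0.3599, 0.07  ]), array([0.5005, 0.289 , 0.07  ]), array([0.4319, 0.2614, 0.07  ]), array([0.403 , 0.3305, 0.07  ])]
[array([0.5045, 0.2922, 0.07  ]), array([0.433 , 0.2625, 0.07  ]), array([0.4046, 0.3329, 0.07  ]), array([0.4744, 0.3618, 0.07  ])]
big top (array([0.3407, 0.3516, 0.2042]), np.float64(0.0015173882382073995)) small (array([0.4439, 0.4056, 0.109 ]), np.float64(0.0011806621818768073))
ul (array([ 0.6178, -0.0485,  0.1021]), np.float64(0.0026817166258944567))
2 (array([ 0.5835, -0.1942,  0.0878]), np.float64(0.00255965758980476))
3 (array([ 0.4768, -0.1682,  0.0897]), np.float64(0.001567578783435749))
4 (array([ 0.5115, -0.0231,  0.0879]), np.float64(0.0028056493088948658))
lid [array([ 0.646 , -0.0311,  0.07  ]), array([ 0.6004, -0.2245,  0.07  ]), array([ 0.4435, -0.1902,  0.07  ]), array([0.4895, 0.0048, 0.07  ])]
slot [ 0.6255 -0.0515  0.1   ] [ 0.6086 -0.0482  0.1   ]
```

Run:
```python
from h import *
import cv2
for n,(x,y) in(('top',(180,225)),('side',(262,282))):
    t=cv2.imread(f'pics/{n}0.png')[y:y+40,x:x+40].astype(float)
    t=np.clip(t*2.5,0,255).astype('uint8')
    cv2.imwrite(f'pics/zz{n}.png',cv2.resize(t,None,fx=12,fy=12,interpolation=cv2.INTER_CUBIC))
from scipy.spatial.transform import Rotation as R
print(R.from_euler('xyz',ctrl.get_obs()['eef_rot']).as_matrix().round(3))
```

```text
[[-0.     0.364 -0.931]
 [ 0.001 -0.931 -0.364]
 [-1.    -0.001 -0.   ]]
```

View pics/zztop.png

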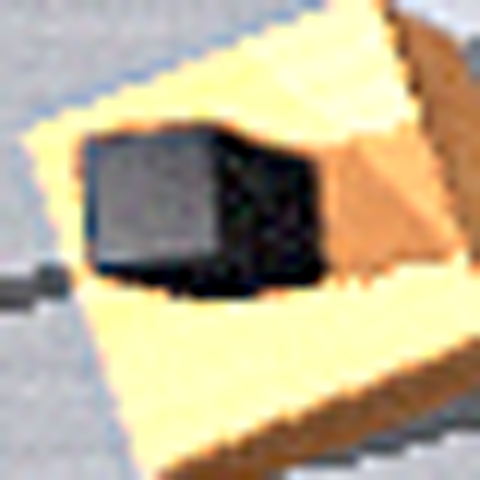

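View pics/zzside.png

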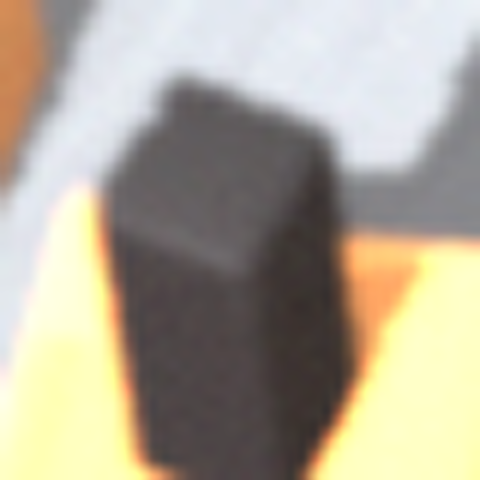

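```bash
cat >> h.py <<'E'
from scipy.spatial.transform import Rotation as Ro
def down(ang):  # tool x down, tool y at world angle ang
    y=np.array([np.cos(ang),np.sin(ang),0]); x=np.array([0,0,-1.]); return np.array([x,y,np.cross(x,y)]).T
def plan(goal,ang,n,grip=94):
    o=ctrl.get_obs(); R0=Ro.from_euler('xyz',o['eef_rot']).as_matrix(); R1=down(ang)
    rv=Ro.from_matrix(R0.T@R1).as_rotvec(); dp=np.array(goal)-o['ee_pos']
    print('from',o['ee_pos'].round(4),'y-ang',np.arctan2(R0[1,1],R0[0,1]).round(4),'rotvec',rv.round(4),'tool shift total mm',(R0.T@dp*1000).round(2))
    for i in range(n):
        R=R0@Ro.from_rotvec(rv*i/n).as_matrix()
        print([float(v) for v in (R.T@dp*1000/n).round(1)]+[float(v) for v in (rv/n).round(4)]+[grip])
def st():
    o=ctrl.get_obs(); R0=Ro.from_euler('xyz',o['eef_rot']).as_matrix()
    print('t',o['time_s'],'p',o['ee_pos'].round(4),'yang',np.arctan2(R0[1,1],R0[0,1]).round(4),'down',R0[:,0].round(4),'F',o['force'].round(2),'M',o['moment'].round(3),'g',round(o['grip_width']*1000,2),'q',o['qpos'].round(3))
E
python3 - <<'E'
from h import *
np.set_printoptions(precision=4,suppress=True)
t=load('top0');s=load('side0')
T=[onz(t,180+(a-6)/12+.5,225+(b-6)/12+.5,.142) for a,b in((88,132),(217,123),(220,263),(94,268))]
S=[onz(s,262+a/12,282+b/12,.142) for a,b in((175,75),(328,132),(250,270),(108,190))]
for Q in(T,S):
    Q=np.array(Q)
    print(Q,Q.mean(0),[ (np.degrees(np.arctan2(*(Q[(i+1)%4]-Q[i])[1::-1])),np.linalg.norm(Q[(i+1)%4]-Q[i])) for i in range(4)])
plan((.452,.2,.33),np.pi/2,18)
E
```

```text
[[0.4641 0.3235 0.142 ]
 [0.4656 0.299  0.142 ]
 [0.439  0.2971 0.142 ]
 [0.4383 0.3209 0.142 ]] [0.4518 0.3101 0.142 ] [(np.float64(-86.49769684104064), np.float64(0.02453203098216735)), (np.float64(-175.77634275171755), np.float64(0.02663336763021094)), (np.float64(91.76553817649888), np.float64(0.023829191538402145)), (np.float64(5.8210178446407035), np.float64(0.025930281488465087))]
[[0.4683 0.3025 0.142 ]
 [0.4433 0.299  0.142 ]
 [0.4394 0.3239 0.142 ]
 [0.4648 0.3236 0.142 ]] [0.454  0.3123 0.142 ] [(np.float64(-172.1096262005622), np.float64(0.02527921579375638)), (np.float64(98.7864170308358), np.float64(0.025193763376034052)), (np.float64(-0.7075494133801585), np.float64(0.025400511836042)), (np.float64(-80.61513147819984), np.float64(0.021400598350594446))]
from [ 0.2003 -0.512   0.205 ] y-ang -1.198 rotvec [-2.7688 -0.0012  0.0001] tool shift total mm [-124.43 -571.54 -493.79]
[-6.9, -31.8, -27.4, -0.1538, -0.0001, 0.0, 94]
[-6.9, -27.2, -32.0, -0.1538, -0.0001, 0.0, 94]
[-6.9, -22.0, -35.8, -0.1538, -0.0001, 0.0, 94]
[-6.9, -16.2, -38.7, -0.1538, -0.0001, 0.0, 94]
[-6.9, -10.1, -40.7, -0.1538, -0.0001, 0.0, 94]
[-6.9, -3.7, -41.8, -0.1538, -0.0001, 0.0, 94]
[-6.9, 2.7, -41.9, -0.1538, -0.0001, 0.0, 94]
[-6.9, 9.1, -41.0, -0.1538, -0.0001, 0.0, 94]
[-6.9, 15.3, -39.1, -0.1538, -0.0001, 0.0, 94]
[-6.9, 21.1, -36.3, -0.1538, -0.0001, 0.0, 94]
[-6.9, 26.4, -32.6, -0.1538, -0.0001, 0.0, 94]
[-6.9, 31.1, -28.2, -0.1538, -0.0001, 0.0, 94]
[-6.9, 35.0, -23.1, -0.1538, -0.0001, 0.0, 94]
[-6.9, 38.1, -17.5, -0.1538, -0.0001, 0.0, 94]
[-6.9, 40.4, -11.4, -0.1538, -0.0001, 0.0, 94]
[-6.9, 41.6, -5.1, -0.1538, -0.0001, 0.0, 94]
[-6.9, 41.9, 1.3, -0.1538, -0.0001, 0.0, 94]
[-6.9, 41.2, 7.8, -0.1538, -0.0001, 0.0, 94]
```

Run:
```python
from h import *
plan((.43,.30,.30),np.radians(94),20)
```

```text
from [ 0.2003 -0.512   0.205 ] y-ang -1.198 rotvec [-2.8386e+00 -1.2000e-03  1.0000e-04] tool shift total mm [ -94.34 -672.65 -509.72]
[-4.7, -33.6, -25.5, -0.1419, -0.0001, 0.0, 94]
[-4.7, -29.7, -30.0, -0.1419, -0.0001, 0.0, 94]
[-4.7, -25.1, -33.9, -0.1419, -0.0001, 0.0, 94]
[-4.7, -20.1, -37.1, -0.1419, -0.0001, 0.0, 94]
[-4.7, -14.7, -39.6, -0.1419, -0.0001, 0.0, 94]
[-4.7, -8.9, -41.2, -0.1419, -0.0001, 0.0, 94]
[-4.7, -3.0, -42.1, -0.1419, -0.0001, 0.0, 94]
[-4.7, 3.0, -42.1, -0.1419, -0.0001, 0.0, 94]
[-4.7, 8.9, -41.2, -0.1419, -0.0001, 0.0, 94]
[-4.7, 14.7, -39.6, -0.1419, -0.0001, 0.0, 94]
[-4.7, 20.1, -37.1, -0.1419, -0.0001, 0.0, 94]
[-4.7, 25.2, -33.9, -0.1419, -0.0001, 0.0, 94]
[-4.7, 29.7, -30.0, -0.1419, -0.0001, 0.0, 94]
[-4.7, 33.6, -25.5, -0.1419, -0.0001, 0.0, 94]
[-4.7, 36.9, -20.5, -0.1419, -0.0001, 0.0, 94]
[-4.7, 39.4, -15.0, -0.1419, -0.0001, 0.0, 94]
[-4.7, 41.2, -9.3, -0.1419, -0.0001, 0.0, 94]
[-4.7, 42.1, -3.4, -0.1419, -0.0001, 0.0, 94]
[-4.7, 42.1, 2.6, -0.1419, -0.0001, 0.0, 94]
[-4.7, 41.3, 8.5, -0.1419, -0.0001, 0.0, 94]
```

>>> play_rows --deltas '[[[-10, -33.6, -25.5, -0.142, 0, 0, 94], [-10, -29.7, -30, -0.142, 0, 0, 94], [-10, -25.1, -33.9, -0.142, 0, 0, 94], [-10, -20.1, -37.1, -0.142, 0, 0, 94], [-10, -14.7, -39.6, -0.142, 0, 0, 94], [-10, -8.9, -41.2, -0.142, 0, 0, 94], [-10, -3, -42, -0.142, 0, 0, 94], [-10, 3, -42, -0.142, 0, 0, 94], [-10, 8.9, -41.2, -0.142, 0, 0, 94], [-4, 14.7, -39.6, -0.142, 0, 0, 94]]]'

```text
time_s: 1.15
ee_pos: [0.3151, -0.1048, 0.3003]
eef_rot: [0.901, 1.569, -0.443]
force: [1.1, 0.2, -0.8]
grip_width: 0.0941
```

Run:
```python
from h import *
st();plan((.43,.30,.30),np.radians(94),10)
```

```text
t 1.15 p [ 0.3151 -0.1048  0.3003] yang 0.2274 down [ 1.4e-03 -7.0e-04 -1.0e+00] F [ 1.11  0.19 -0.81] M [-0.065 -0.158 -0.013] g 94.12 q [-0.432 -0.277  1.887 -0.     1.53  -0.659]
from [ 0.3151 -0.1048  0.3003] y-ang 0.2274 rotvec [-1.4132e+00  1.7000e-03 -3.0000e-04] tool shift total mm [ 2.4000e-01  2.0320e+02 -3.6847e+02]
[0.0, 20.3, -36.8, -0.1413, 0.0002, -0.0, 94]
[0.0, 25.3, -33.6, -0.1413, 0.0002, -0.0, 94]
[0.0, 29.8, -29.7, -0.1413, 0.0002, -0.0, 94]
[0.0, 33.7, -25.2, -0.1413, 0.0002, -0.0, 94]
[0.0, 36.9, -20.2, -0.1413, 0.0002, -0.0, 94]
[0.0, 39.4, -14.8, -0.1413, 0.0002, -0.0, 94]
[0.0, 41.1, -9.1, -0.1413, 0.0002, -0.0, 94]
[0.0, 42.0, -3.3, -0.1413, 0.0002, -0.0, 94]
[0.0, 42.0, 2.7, -0.1413, 0.0002, -0.0, 94]
[0.0, 41.2, 8.6, -0.1413, 0.0002, -0.0, 94]
```

>>> play_rows --deltas '[[[0, 20.3, -36.8, -0.141, 0, 0, 94], [0, 25.3, -33.6, -0.141, 0, 0, 94], [0, 29.8, -29.7, -0.141, 0, 0, 94], [0, 33.7, -25.2, -0.141, 0, 0, 94], [0, 36.9, -20.2, -0.141, 0, 0, 94], [0, 39.4, -14.8, -0.141, 0, 0, 94], [0, 41.1, -9.1, -0.141, 0, 0, 94], [0, 42, -3.3, -0.141, 0, 0, 94], [0, 42, 2.7, -0.141, 0, 0, 94], [0, 41.2, 8.6, -0.141, 0, 0, 94]]]'

```text
time_s: 2.15
ee_pos: [0.4329, 0.2995, 0.2992]
eef_rot: [-2.51, 1.571, -2.442]
force: [0.9, -1.0, -0.1]
grip_width: 0.0943
```

>>> play_rows --deltas '[[[0, 0, 0, 0, 0, 0, 94], [0, 0, 0, 0, 0, 0, 94]]]'

```text
time_s: 2.35
ee_pos: [0.4326, 0.2978, 0.2987]
eef_rot: [-2.594, 1.569, -2.533]
force: [-0.4, -0.4, -0.5]
grip_width: 0.0938
```

Run:
```python
from h import *
st(); snap('wrist','w1'); snap('top','t1')
```

```text
t 2.35 p [0.4326 0.2978 0.2987] yang 1.6319 down [-1.3e-03 -9.0e-04 -1.0e+00] F [-0.41 -0.39 -0.46] M [ 0.016 -0.129  0.031] g 93.84 q [ 0.533  0.19   1.442 -0.     1.511 -1.099]
```

View pics/w1.png

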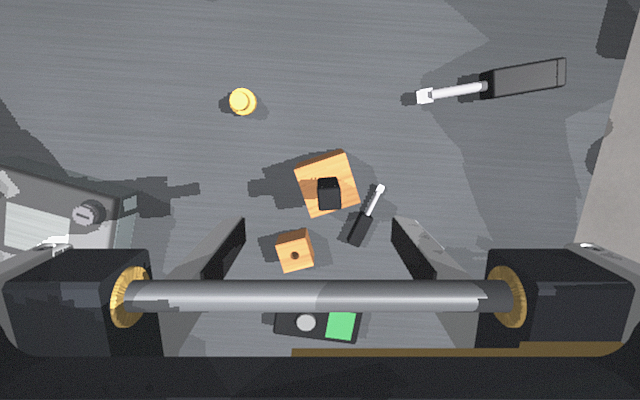

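Run:
```python
import cv2,numpy as np
t=cv2.imread('pics/w1.png')[145:225,285:365].astype(float)
t=np.clip(t*2.2,0,255).astype('uint8')
cv2.imwrite('pics/zw1.png',cv2.resize(t,None,fx=7,fy=7,interpolation=cv2.INTER_CUBIC))
```

```text
(no output)
```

View pics/zw1.png

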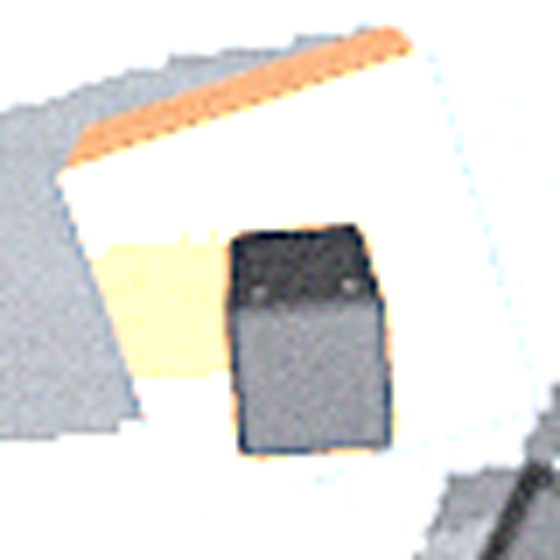

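Run:
```python
from h import *
np.set_printoptions(precision=4,suppress=True)
w=load('w1');t=load('top0')
C=np.array([(230,308),(382,300),(392,449),(240,456)])/7-.43+[285,145]
Q=np.array([onz(w,*p,.142) for p in C]);print(Q,Q.mean(0),[ (np.degrees(np.arctan2(*(Q[(i+1)%4]-Q[i])[1::-1])),np.linalg.norm(Q[(i+1)%4]-Q[i])) for i in range(4)])
print(tri(w,C.mean(0),t,(180+155/12,225+196.5/12)))
B=np.array([(58,172),(415,52),(530,400)])/7-.43+[285,145]
print([onz(w,*p,.07) for p in B]); 
plan((.4525,.311,.19),np.radians(94),5)
```

```text
[[0.4413 0.298  0.142 ]
 [0.4383 0.3232 0.142 ]
 [0.464  0.327  0.142 ]
 [0.4669 0.3013 0.142 ]] [0.4526 0.3124 0.142 ] [(np.float64(96.71553106909053), np.float64(0.025351108063042176)), (np.float64(8.303578709548454), np.float64(0.025975625532132368)), (np.float64(-83.61334063593794), np.float64(0.025790597129887093)), (np.float64(-172.66132503609413), np.float64(0.02581914127812014))]
(array([0.453 , 0.3121, 0.1372]), np.float64(0.0018373311298600559))
[array([0.4323, 0.2628, 0.07  ]), array([0.4041, 0.3318, 0.07  ]), array([0.4733, 0.3612, 0.07  ])]
from [0.4327 0.2968 0.2996] y-ang 1.6301 rotvec [-0.0105  0.      0.0001] tool shift total mm [109.55  12.98  20.56]
[21.9, 2.6, 4.1, -0.0021, 0.0, 0.0, 94]
[21.9, 2.6, 4.1, -0.0021, 0.0, 0.0, 94]
[21.9, 2.6, 4.1, -0.0021, 0.0, 0.0, 94]
[21.9, 2.6, 4.1, -0.0021, 0.0, 0.0, 94]
[21.9, 2.6, 4.1, -0.0021, 0.0, 0.0, 94]
```

Run:
```python
from h import *
plan((.4527,.3118,.091),np.radians(96),1)
```

```text
from [0.4327 0.2968 0.2996] y-ang 1.6301 rotvec [-0.0454  0.      0.0001] tool shift total mm [208.55  13.78  20.8 ]
[208.6, 13.8, 20.8, -0.0454, 0.0, 0.0001, 94]
```

>>> play_rows --deltas '[[[20, 4.6, 7, -0.015, 0, 0, 94], [20, 4.6, 7, -0.015, 0, 0, 94], [20, 4.6, 6.8, -0.015, 0, 0, 94], [30, 0, 0, 0, 0, 0, 94], [30, 0, 0, 0, 0, 0, 94], [25, 0, 0, 0, 0, 0, 94], [20, 0, 0, 0, 0, 0, 94], [20, 0, 0, 0, 0, 0, 94], [15, 0, 0, 0, 0, 0, 94], [8, 0, 0, 0, 0, 0, 94]]]'

```text
time_s: 3.45
ee_pos: [0.4524, 0.3118, 0.0909]
eef_rot: [-2.633, 1.57, -2.529]
force: [0.3, 0.4, 1.1]
grip_width: 0.0942
```

>>> play_rows --deltas '[[[0, 0, 0, 0, 0, 0, 94], [0, 0, 0, 0, 0, 0, 94]]]'

```text
time_s: 3.65
ee_pos: [0.4529, 0.3128, 0.0924]
eef_rot: [0.434, 1.57, 0.539]
force: [-0.1, -0.9, -0.2]
grip_width: 0.0936
```

Run:
```python
from h import *
st();plan((.4527,.3118,.091),np.radians(96),1); snap('top','t2');snap('wrist','w2')
```

```text
t 3.65 p [0.4529 0.3128 0.0924] yang 1.6761 down [ 1.e-03  6.e-04 -1.e+00] F [-0.08 -0.88 -0.17] M [ 0.084 -0.123  0.032] g 93.64 q [ 0.538  0.419  1.639  0.     1.082 -1.138]
from [0.4529 0.3128 0.0924] y-ang 1.6761 rotvec [ 0.0006  0.001  -0.0005] tool shift total mm [ 1.41 -0.94 -0.33]
[1.4, -0.9, -0.3, 0.0006, 0.001, -0.0005, 94]
```

View pics/w2.png

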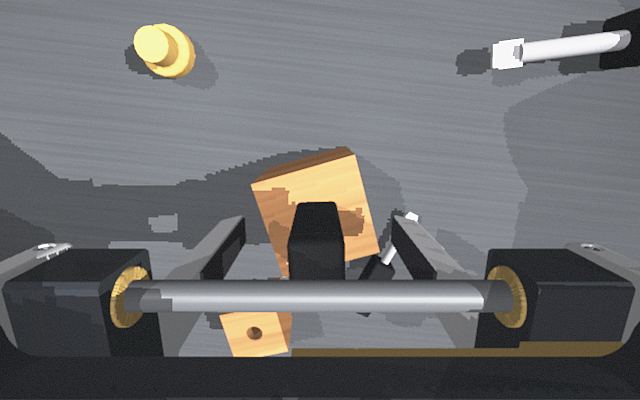

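>>> play_rows --deltas '[[[0, 0, 0, 0, 0, 0, 40], [0, 0, 0, 0, 0, 0, 28], [0, 0, 0, 0, 0, 0, 24], [0, 0, 0, 0, 0, 0, 20], [0, 0, 0, 0, 0, 0, 20], [0, 0, 0, 0, 0, 0, 20], [0, 0, 0, 0, 0, 0, 20], [0, 0, 0, 0, 0, 0, 20]]]' --grip_force 50

```text
time_s: 4.55
ee_pos: [0.4526, 0.3129, 0.0914]
eef_rot: [-1.851, 1.571, -1.745]
force: [-0.0, 0.0, -0.4]
grip_width: 0.0336
```

Run:
```python
from h import *
for i in range(2): st()
```

```text
t 4.55 p [0.4526 0.3129 0.0914] yang 1.677 down [-0. -0. -1.] F [-0.03  0.05 -0.4 ] M [ 0.06  -0.129 -0.011] g 33.63 q [ 0.538  0.421  1.639 -0.     1.082 -1.139]
t 4.55 p [0.4526 0.3129 0.0914] yang 1.677 down [-0. -0. -1.] F [-0.03  0.05 -0.4 ] M [ 0.06  -0.129 -0.011] g 33.63 q [ 0.538  0.421  1.639 -0.     1.082 -1.139]
```

Still closing; wait longer.

>>> play_rows --deltas '[[[0, 0, 0, 0, 0, 0, 20], [0, 0, 0, 0, 0, 0, 20], [0, 0, 0, 0, 0, 0, 20], [0, 0, 0, 0, 0, 0, 20]]]'

```text
time_s: 4.95
ee_pos: [0.4525, 0.3129, 0.0914]
eef_rot: [-2.649, 1.571, -2.543]
force: [-1.4, -0.2, -0.2]
grip_width: 0.028
```

Run:
```python
from h import *
st(); snap('wrist','w3')
```

```text
t 4.95 p [0.4525 0.3129 0.0914] yang 1.677 down [-1.e-04 -1.e-04 -1.e+00] F [-1.45 -0.22 -0.2 ] M [-0.058 -0.065 -0.016] g 27.97 q [ 0.538  0.421  1.639 -0.     1.082 -1.139]
```

View pics/w3.png

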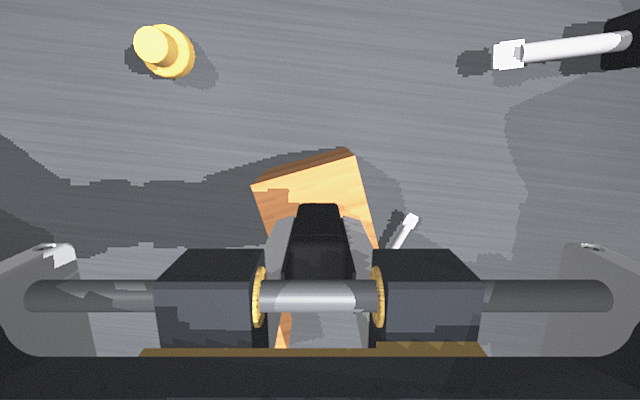

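>>> play_rows --deltas '[[[-5, 0, 0, 0, 0, 0, 20], [-10, 0, 0, 0, 0, 0, 20], [-15, 0, 0, 0, 0, 0, 20], [-20, 0, 0, 0, 0, 0, 20], [-20, 0, 0, 0, 0, 0, 20], [-20, 0, 0, 0, 0, 0, 20], [-20, 0, 0, 0, 0, 0, 20], [-20, 0, 0, 0, 0, 0, 20], [-20, 0, 0, 0, 0, 0, 20], [-10, 0, 0, 0, 0, 0, 20]]]'

```text
time_s: 6.0
ee_pos: [0.4528, 0.3131, 0.2539]
eef_rot: [0.444, 1.568, 0.551]
force: [0.0, -1.1, -1.8]
grip_width: 0.0278
```

>>> play_rows --deltas '[[[0, 0, 0, 0, 0, 0, 20], [0, 0, 0, 0, 0, 0, 20]]]'

```text
time_s: 6.2
ee_pos: [0.4523, 0.3128, 0.2508]
eef_rot: [-2.734, 1.57, -2.628]
force: [-0.2, 1.8, -2.2]
grip_width: 0.0277
```

Run:
```python
from h import *
st(); snap('wrist','w4'); snap('side','s4'); snap('top','t4')
for n,(x,y,w,h) in dict(w4=(240,60,160,120),s4=(200,180,160,120),t4=(120,170,160,120)).items():
    t=cv2.imread(f'pics/{n}.png')[y:y+h,x:x+w]
    cv2.imwrite(f'pics/z{n}.png',cv2.resize(t,None,fx=4.5,fy=4.5,interpolation=cv2.INTER_CUBIC))
```

```text
t 6.2 p [0.4523 0.3128 0.2508] yang 1.677 down [-7.e-04 -4.e-04 -1.e+00] F [-0.22  1.76 -2.24] M [ 0.1   -0.162 -0.062] g 27.69 q [ 0.538  0.269  1.454  0.     1.418 -1.139]
```

View pics/w4.png

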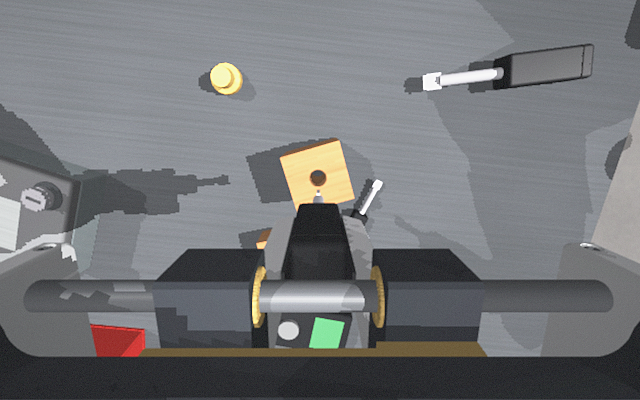

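View pics/s4.png

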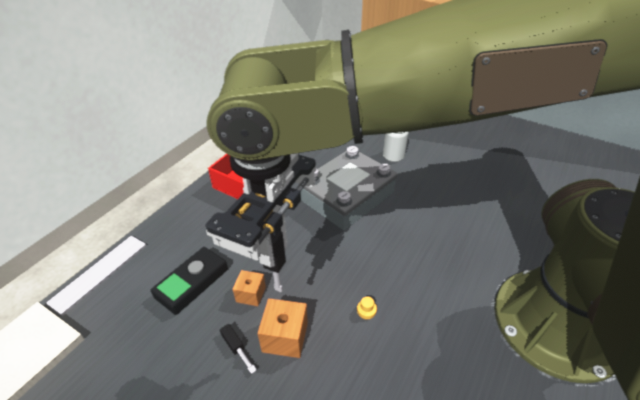

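View pics/zt4.png

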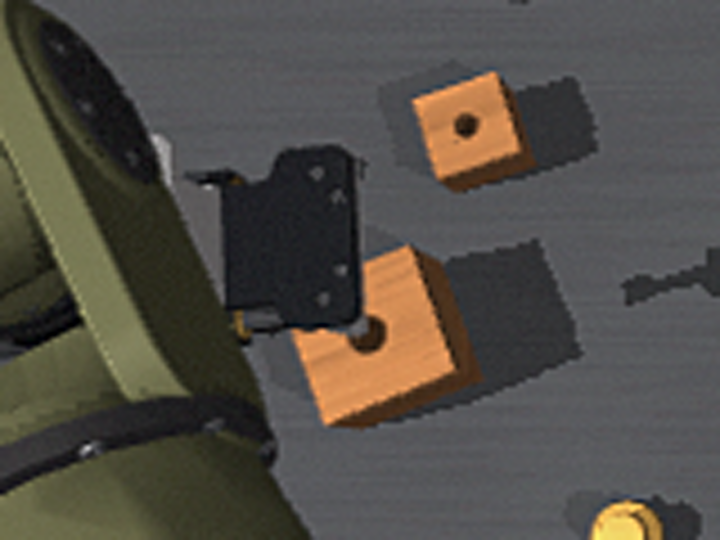

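View pics/zw4.png

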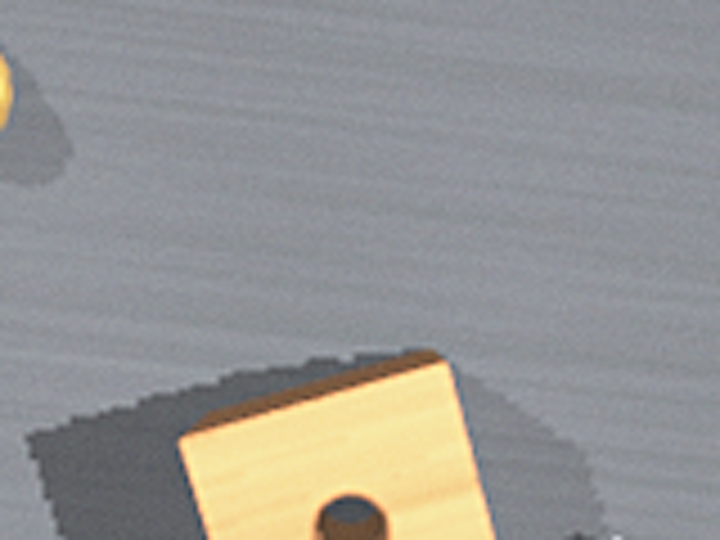

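View pics/zs4.png

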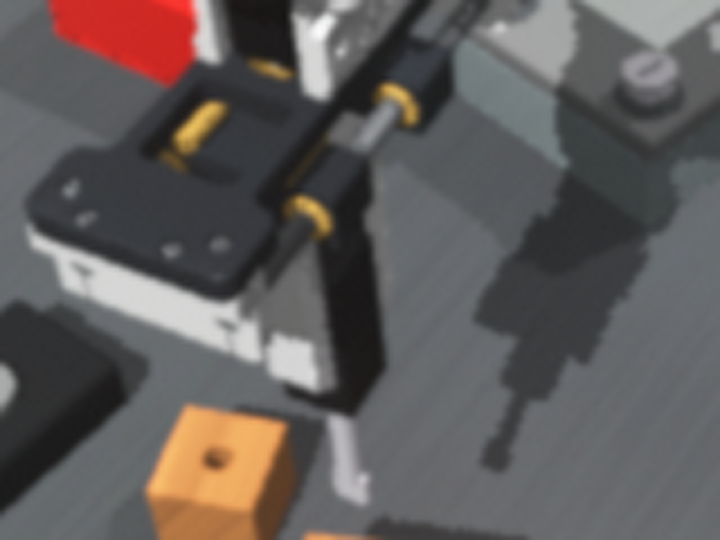

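View pics/t4.png

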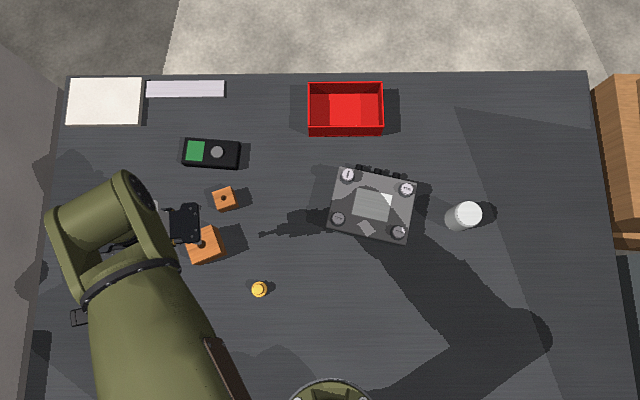

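View pics/t1.png

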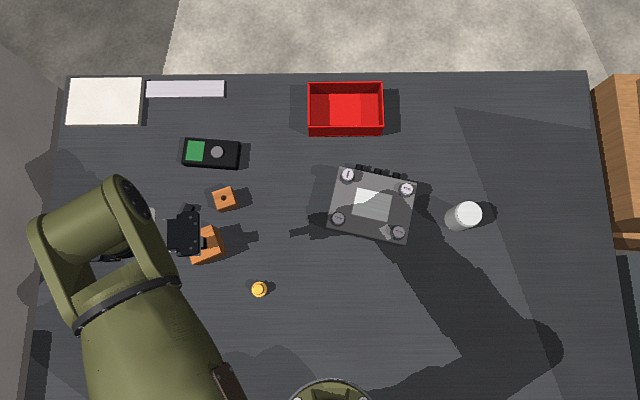

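Run:
```python
from h import *
for n,(x,y,w,h) in dict(w4=(295,170,50,45),s4=(262,265,40,35)).items():
    t=cv2.imread(f'pics/{n}.png')[y:y+h,x:x+w]
    cv2.imwrite(f'pics/zz{n}.png',cv2.resize(t,None,fx=14,fy=14,interpolation=cv2.INTER_NEAREST))
w=load('w4');s=load('s4')
# predicted tip corners both options
for lab,a in(('along tool y',1.677),('along tool z',1.677-np.pi/2)):
    d=np.array([np.cos(a),np.sin(a),0])*.007;c=np.array([.4525,.3128,.16])
    P=[c+d,c-d,c+d+[0,0,.016],c-d+[0,0,.016]]
    print(lab,proj(w,P).round(1).tolist(),proj(s,P).round(1).tolist())
t=load('t4');print('hole',onz(t,201.6-.4,244-.4,.07),onz(w,317.5,178,.07))
```

```text
along tool y [[324.8, 195.4], [310.0, 195.4], [325.2, 199.9], [309.5, 199.8]] [[277.6, 293.5], [281.6, 287.3], [276.8, 288.0], [280.9, 281.7]]
along tool z [[317.4, 202.6], [317.4, 188.2], [317.3, 207.4], [317.3, 192.2]] [[276.1, 288.9], [283.2, 291.8], [275.2, 283.4], [282.5, 286.3]]
hole [0.45332124 0.31227706 0.07      ] [0.45324421 0.31268863 0.07      ]
```

View pics/zzw4.png

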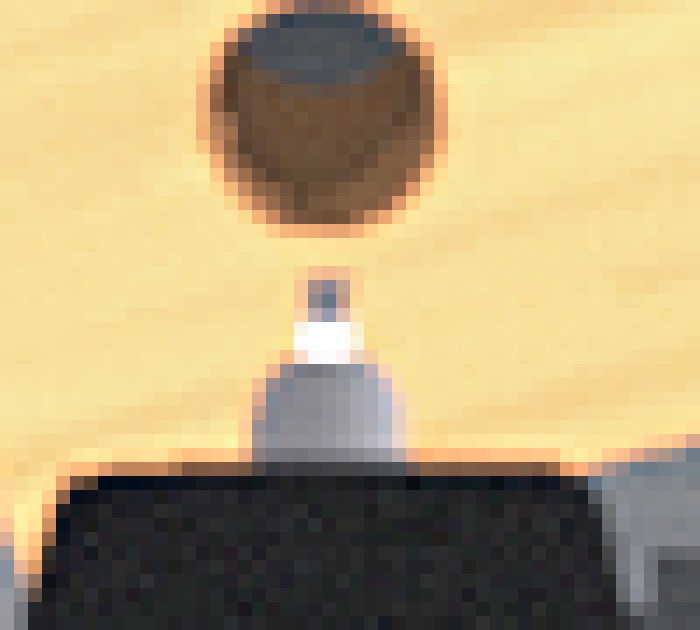

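View pics/zzs4.png

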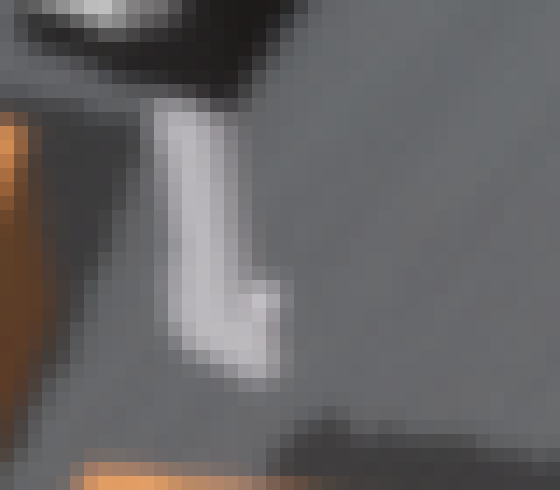

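Run:
```python
from h import *
plan((.66,-.055,.25),1.340,10,20)
```

```text
from [0.4523 0.3128 0.2504] y-ang 1.677 rotvec [ 0.337  -0.0014  0.001 ] tool shift total mm [   0.46 -387.75  167.54]
[0.0, -38.8, 16.8, 0.0337, -0.0001, 0.0001, 20]
[0.0, -38.2, 18.1, 0.0337, -0.0001, 0.0001, 20]
[0.0, -37.6, 19.3, 0.0337, -0.0001, 0.0001, 20]
[0.0, -36.9, 20.6, 0.0337, -0.0001, 0.0001, 20]
[0.0, -36.2, 21.8, 0.0337, -0.0001, 0.0001, 20]
[0.0, -35.4, 23.0, 0.0337, -0.0001, 0.0001, 20]
[0.0, -34.6, 24.2, 0.0337, -0.0001, 0.0001, 20]
[0.0, -33.8, 25.4, 0.0337, -0.0001, 0.0001, 20]
[0.0, -32.9, 26.5, 0.0337, -0.0001, 0.0001, 20]
[0.0, -32.0, 27.6, 0.0337, -0.0001, 0.0001, 20]
```

>>> play_rows --deltas '[[[0, -38.8, 16.8, 0.0337, 0, 0, 20], [0, -38.2, 18.1, 0.0337, 0, 0, 20], [0, -37.6, 19.3, 0.0337, 0, 0, 20], [0, -36.9, 20.6, 0.0337, 0, 0, 20], [0, -36.2, 21.8, 0.0337, 0, 0, 20], [0, -35.4, 23, 0.0337, 0, 0, 20], [0, -34.6, 24.2, 0.0337, 0, 0, 20], [0, -33.8, 25.4, 0.0337, 0, 0, 20], [0, -32.9, 26.5, 0.0337, 0, 0, 20], [0, -32, 27.6, 0.0337, 0, 0, 20]]]'

```text
time_s: 7.35
ee_pos: [0.6609, -0.0566, 0.2506]
eef_rot: [-3.06, 1.57, 2.991]
force: [0.7, 0.0, -0.9]
grip_width: 0.0281
```

>>> play_rows --deltas '[[[0, 0, 0, 0, 0, 0, 20], [0, 0, 0, 0, 0, 0, 20], [0, 0, 0, 0, 0, 0, 20]]]'

```text
time_s: 7.65
ee_pos: [0.6601, -0.054, 0.2511]
eef_rot: [2.964, 1.57, 2.735]
force: [-0.3, 0.0, -1.9]
grip_width: 0.0277
```

Run:
```python
from h import *
st(); snap('wrist','w5');st()
```

```text
t 7.65 p [ 0.6601 -0.054   0.2511] yang 1.341 down [-6.e-04  3.e-04 -1.e+00] F [-0.33  0.04 -1.91] M [ 0.083 -0.177 -0.025] g 27.75 q [-0.137  0.536  1.087  0.     1.519 -1.478]
t 7.7 p [ 0.6601 -0.0538  0.2515] yang 1.3415 down [-1.e-04  2.e-04 -1.e+00] F [ 0.02  0.44 -2.2 ] M [ 0.072 -0.151 -0.007] g 28.03 q [-0.137  0.536  1.087  0.     1.52  -1.478]
```

View pics/w5.png

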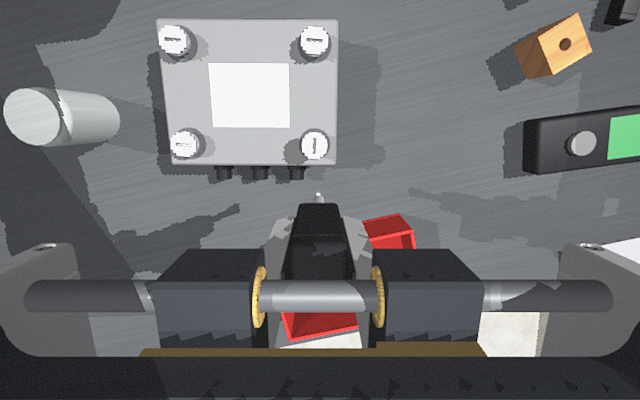

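Run:
```python
from h import *
t=cv2.imread('pics/w5.png')
cv2.imwrite('pics/zw5.png',cv2.resize(t[120:210,290:345],None,fx=8,fy=8,interpolation=cv2.INTER_CUBIC)[:600])
cv2.imwrite('pics/zw5b.png',cv2.resize(t[10:175,150:345],None,fx=4,fy=4,interpolation=cv2.INTER_CUBIC)[:600])
```

```text
(no output)
```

View pics/zw5.png

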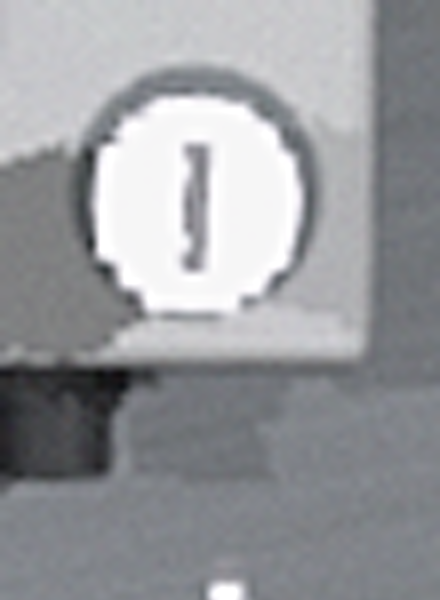

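View pics/zw5b.png

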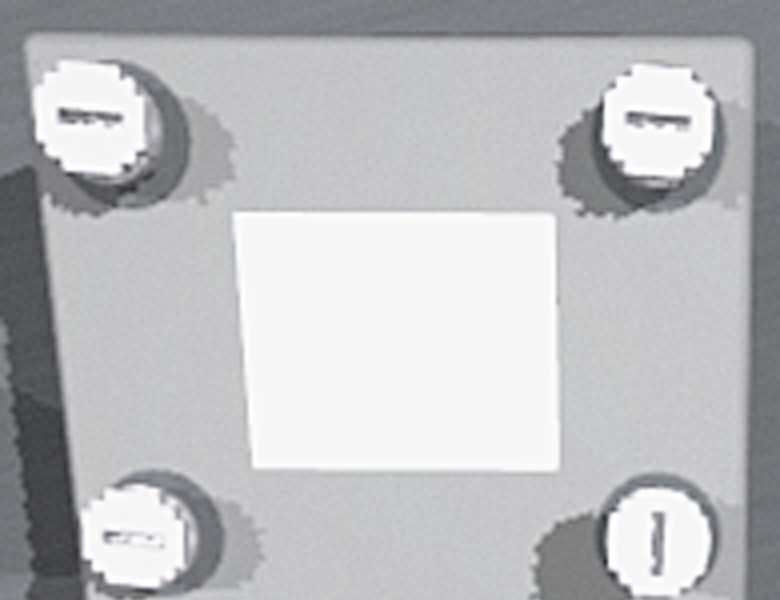

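Run:
```python
from h import *
np.set_printoptions(precision=4,suppress=True)
w=load('w5');t=load('top0');s=load('side0')
sl=(314.1,145.5)
print('cam',ray(w,*sl))
for z in(.093,.099,.102,.105): print(onz(w,*sl,z))
print(tri(w,sl,t,(320+168.5/6-.4,155+117/6-.4)), tri(w,sl,s,(280+162/5-.4,130+203/5-.4)))
a=onz(w,290+197/8-.44,120+148/8-.44,.101);b=onz(w,290+192.5/8-.44,120+266/8-.44,.101)
print('slot ang',np.degrees(np.arctan2(*(b-a)[1::-1])),np.linalg.norm(b-a))
f=lambda a:(150+a[0]/4-.4,10+a[1]/4-.4)
P=[onz(w,*f(p),.07) for p in((27,38),(752,40))];d=P[1]-P[0];print('lid far edge',np.degrees(np.arctan2(d[1],d[0])),np.linalg.norm(d))
P=[onz(w,*f(p),.07) for p in((752,40),(746,597))];d=P[1]-P[0];print('lid R edge',np.degrees(np.arctan2(d[1],d[0])))
tw=[onz(w,*f(p),.089) for p in((90,117),(658,121),(134,539))];print(tw, tw[1]+tw[2]-tw[0])
# tip observed vs predicted
o=np.array([.6601,-.0539,.2513-.0914]);a=1.341-np.pi/2;d=np.array([np.cos(a),np.sin(a),0])*.007
print(proj(w,[o,o-d,o-d*6/7]))
```

```text
cam (array([ 0.5929, -0.0378,  0.4304]), array([ 0.0776, -0.0325, -0.9965]))
[ 0.6192 -0.0488  0.093 ]
[ 0.6187 -0.0486  0.099 ]
[ 0.6185 -0.0485  0.102 ]
[ 0.6183 -0.0484  0.105 ]
(array([ 0.6188, -0.0489,  0.0972]), np.float64(0.0004023501582984982)) (array([ 0.6191, -0.048 ,  0.1035]), np.float64(0.0016717032690689697))
slot ang -15.459837387678272 0.01617154034406104
lid far edge 76.76935099350364 0.19926510716284615
lid R edge -12.85415133548535
[array([ 0.4769, -0.1695,  0.089 ]), array([ 0.5118, -0.0236,  0.089 ]), array([ 0.5844, -0.1947,  0.089 ])] [ 0.6193 -0.0488  0.089 ]
[[317.7816 195.2005]
 [317.793  187.9783]
 [317.7914 189.0153]]
```

Run:
```python
from h import *
plan((.6187,-.0487,.215),1.338,6,20)
```

```text
from [ 0.6601 -0.0538  0.2515] y-ang 1.3415 rotvec [ 0.0035 -0.0002 -0.0002] tool shift total mm [ 36.49  -4.48 -41.48]
[6.1, -0.7, -6.9, 0.0006, -0.0, -0.0, 20]
[6.1, -0.8, -6.9, 0.0006, -0.0, -0.0, 20]
[6.1, -0.8, -6.9, 0.0006, -0.0, -0.0, 20]
[6.1, -0.8, -6.9, 0.0006, -0.0, -0.0, 20]
[6.1, -0.8, -6.9, 0.0006, -0.0, -0.0, 20]
[6.1, -0.8, -6.9, 0.0006, -0.0, -0.0, 20]
```

>>> play_rows --deltas '[[[3, -0.8, -7, 0, 0, 0, 20], [5, -0.8, -7, 0, 0, 0, 20], [6, -0.8, -7, 0.002, 0, 0, 20], [7, -0.7, -7, 0.002, 0, 0, 20], [8, -0.7, -7, 0, 0, 0, 20], [7, -0.7, -6.5, 0, 0, 0, 20], [0, 0, 0, 0, 0, 0, 20], [0, 0, 0, 0, 0, 0, 20], [0, 0, 0, 0, 0, 0, 20]]]'

```text
time_s: 8.6
ee_pos: [0.6193, -0.0494, 0.2161]
eef_rot: [0.123, 1.57, -0.111]
force: [0.1, 0.2, -1.3]
grip_width: 0.0276
```

Run:
```python
from h import *
st(); snap('wrist','w6');snap('top','t6');snap('side','s6');st()
t=cv2.imread('pics/w6.png');s=cv2.imread('pics/s6.png')
cv2.imwrite('pics/zw6.png',cv2.resize(t[150:240,270:360],None,fx=6,fy=6,interpolation=cv2.INTER_CUBIC))
cv2.imwrite('pics/zs6.png',cv2.resize(s[130:210,270:390],None,fx=6,fy=6,interpolation=cv2.INTER_CUBIC))
```

```text
t 8.6 p [ 0.6193 -0.0494  0.2161] yang 1.3366 down [ 1.e-03 -1.e-04 -1.e+00] F [ 0.1   0.21 -1.34] M [ 0.085 -0.108  0.017] g 27.64 q [-0.139  0.453  1.287  0.     1.4   -1.475]
t 8.75 p [ 0.6192 -0.0497  0.2157] yang 1.3361 down [ 5.e-04 -1.e-04 -1.e+00] F [ 0.27  0.36 -2.3 ] M [ 0.042 -0.122 -0.032] g 27.44 q [-0.139  0.454  1.287 -0.     1.4   -1.475]
```

View pics/zw6.png

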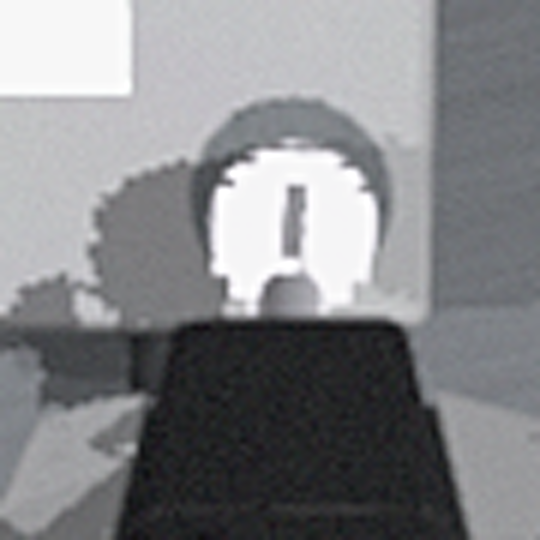

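View pics/zs6.png

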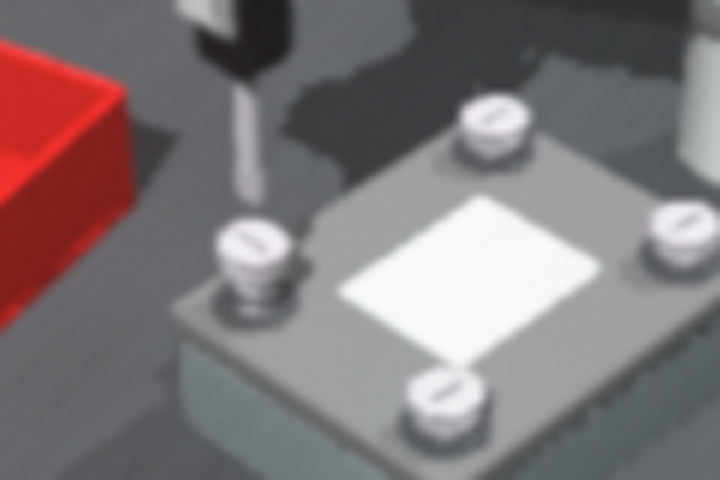

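Run:
```python
from h import *
np.set_printoptions(precision=4,suppress=True)
w=load('w6');w5=load('w5')
a,b=[(270+x/6-.42,150+y/6-.42) for x,y in((298,187),(290,257))]
A,B=onz(w,*a,.1),onz(w,*b,.1);d=B-A
print(A,B,(A+B)/2,np.degrees(np.arctan2(d[1],d[0])),np.linalg.norm(d))
p=[(A+B)[k]/2 for k in(0,1)]
ya=1.3364;yv=np.array([np.cos(ya),np.sin(ya)])
print('y offset of slot from TCP axis mm',1000*np.dot(np.array(p)-[.6192,-.0496],yv))
print(tri(w,((a[0]+b[0])/2,(a[1]+b[1])/2),w5,(314.1,145.5)))
import cv2
# twin edges / lid direction in w6 at R edge
st()
```

```text
[ 0.6112 -0.0459  0.1   ] [ 0.6228 -0.05    0.1   ] [ 0.617 -0.048  0.1  ] -19.659763089343045 0.012326452254156179
y offset of slot from TCP axis mm 1.0944147609318384
(array([ 0.6196, -0.0488,  0.0879]), np.float64(0.0004046709781388288))
t 8.75 p [ 0.6192 -0.0497  0.2157] yang 1.3361 down [ 0.0005 -0.0001 -1.    ] F [ 0.27  0.36 -2.3 ] M [ 0.042 -0.122 -0.032] g 27.44 q [-0.139  0.454  1.287 -0.     1.4   -1.475]
```

>>> play_rows --deltas '[[[4, 0.9, 0, 0, 0, 0, 20], [5, 0, 0, 0, 0, 0, 20], [4, 0, 0, 0, 0, 0, 20], [3, 0, 0, 0, 0, 0, 20], [2, 0, 0, 0, 0, 0, 20], [0, 0, 0, 0, 0, 0, 20]]]'

```text
time_s: 9.35
ee_pos: [0.6191, -0.0489, 0.1971]
eef_rot: [-3.109, 1.57, 2.94]
force: [-0.3, -0.2, -1.4]
grip_width: 0.0279
```

>>> play_rows --deltas '[[[1, 0, 0, 0, 0, 0, 20], [0, 0, 0, 0, 0, 0, 20]]]'

```text
time_s: 9.55
ee_pos: [0.6192, -0.0489, 0.1964]
eef_rot: [0.318, 1.571, 0.083]
force: [0.1, 0.1, -1.2]
grip_width: 0.028
```

>>> play_rows --deltas '[[[1, 0, 0, 0, 0, 0, 20], [0, 0, 0, 0, 0, 0, 20]]]'

```text
time_s: 9.75
ee_pos: [0.6192, -0.0489, 0.1954]
eef_rot: [-2.852, 1.571, -3.087]
force: [-0.6, 0.2, -2.5]
grip_width: 0.0281
```

>>> play_rows --deltas '[[[1, 0, 0, 0, 0, 0, 20], [0, 0, 0, 0, 0, 0, 20]]]'

```text
time_s: 9.95
ee_pos: [0.6191, -0.0489, 0.1943]
eef_rot: [3.095, 1.571, 2.86]
force: [0.5, -0.2, -1.6]
grip_width: 0.0279
```

>>> play_rows --deltas '[[[1, 0, 0, 0, 0, 0, 20], [0, 0, 0, 0, 0, 0, 20]]]'

```text
time_s: 10.15
ee_pos: [0.6192, -0.0489, 0.1933]
eef_rot: [3.064, 1.571, 2.829]
force: [1.0, 0.0, -1.4]
grip_width: 0.0278
```

>>> play_rows --deltas '[[[1, 0, 0, 0, 0, 0, 20], [0, 0, 0, 0, 0, 0, 20]]]'

```text
time_s: 10.35
ee_pos: [0.6192, -0.0489, 0.1923]
eef_rot: [3.134, 1.571, 2.899]
force: [0.5, -0.3, -2.6]
grip_width: 0.0274
```

>>> play_rows --deltas '[[[1, 0, 0, 0, 0, 0, 20], [0, 0, 0, 0, 0, 0, 20]]]'

```text
time_s: 10.55
ee_pos: [0.6191, -0.0489, 0.1913]
eef_rot: [3.134, 1.571, 2.899]
force: [0.1, 0.3, -2.5]
grip_width: 0.0278
```

>>> play_rows --deltas '[[[1, 0, 0, 0, 0, 0, 20], [0, 0, 0, 0, 0, 0, 20]]]'

```text
time_s: 10.75
ee_pos: [0.6191, -0.0489, 0.1903]
eef_rot: [3.024, 1.571, 2.789]
force: [-0.4, 0.3, -2.8]
grip_width: 0.028
```

>>> play_rows --deltas '[[[1, 0, 0, 0, 0, 0, 20], [0, 0, 0, 0, 0, 0, 20]]]'

```text
time_s: 10.95
ee_pos: [0.6192, -0.0489, 0.1893]
eef_rot: [-2.946, 1.571, 3.102]
force: [-0.7, 0.3, -2.5]
grip_width: 0.0279
```

>>> play_rows --deltas '[[[1, 0, 0, 0, 0, 0, 20], [0, 0, 0, 0, 0, 0, 20]]]'

```text
time_s: 11.15
ee_pos: [0.6193, -0.0489, 0.1885]
eef_rot: [0.133, 1.571, -0.102]
force: [-0.1, 0.2, -0.1]
grip_width: 0.0278
```

>>> play_rows --deltas '[[[1, 0, 0, 0, 0, 0, 20], [0, 0, 0, 0, 0, 0, 20]]]'

```text
time_s: 11.35
ee_pos: [0.6193, -0.0489, 0.1876]
eef_rot: [0.14, 1.57, -0.095]
force: [-0.8, -0.2, 0.4]
grip_width: 0.0276
```

>>> play_rows --deltas '[[[1, 0, 0, 0, 0, 0, 20], [0, 0, 0, 0, 0, 0, 20]]]'

```text
time_s: 11.55
ee_pos: [0.6193, -0.0489, 0.1865]
eef_rot: [0.179, 1.57, -0.056]
force: [-1.0, -0.9, 2.5]
grip_width: 0.0278
```

Run:
```python
from h import *
st(); snap('side','s7');snap('wrist','w7');st()
s=cv2.imread('pics/s7.png');w=cv2.imread('pics/w7.png')
cv2.imwrite('pics/zs7.png',cv2.resize(s[145:195,285:345],None,fx=11,fy=11,interpolation=cv2.INTER_CUBIC))
cv2.imwrite('pics/zw7.png',cv2.resize(w[150:240,270:360],None,fx=6,fy=6,interpolation=cv2.INTER_CUBIC))
```

```text
t 11.55 p [ 0.6193 -0.0489  0.1865] yang 1.336 down [ 4.e-04 -0.e+00 -1.e+00] F [-0.99 -0.89  2.49] M [ 0.132 -0.055 -0.008] g 27.77 q [-0.138  0.474  1.326  0.     1.341 -1.474]
t 11.65 p [ 0.6193 -0.0489  0.1866] yang 1.336 down [ 4.e-04 -0.e+00 -1.e+00] F [-0.75  0.12  2.13] M [ 0.086 -0.057 -0.013] g 27.57 q [-0.138  0.474  1.326  0.     1.341 -1.474]
```

View pics/zs7.png

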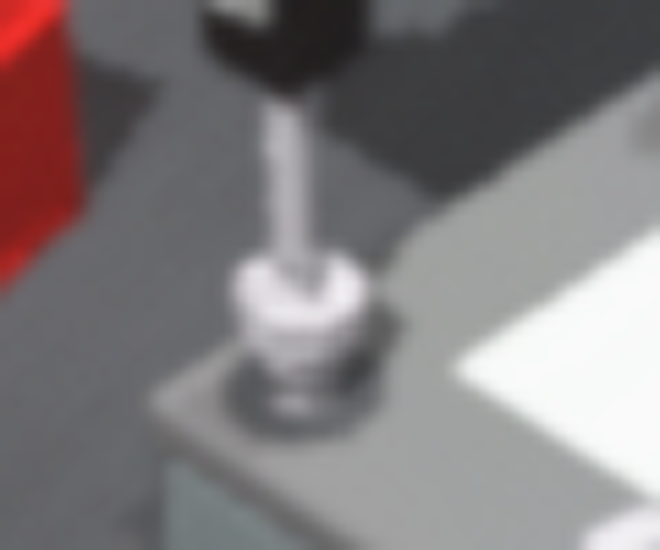

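View pics/zw7.png

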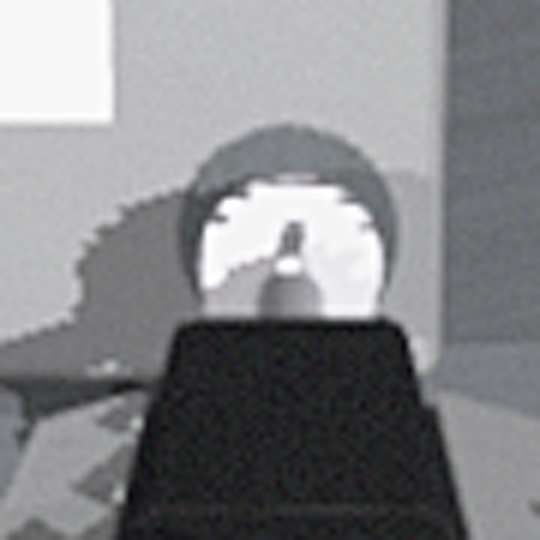

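>>> play_rows --deltas '[[[0, 1, 0, 0, 0, 0, 20], [0, 0, 0, 0, 0, 0, 20]]]'

```text
time_s: 11.85
ee_pos: [0.6194, -0.0483, 0.1865]
eef_rot: [-1.408, 1.57, -1.643]
force: [-0.7, -3.6, 2.0]
grip_width: 0.028
```

>>> play_rows --deltas '[[[0, 0.5, 0, 0, 0, 0, 20], [0, 0, 0, 0, 0, 0, 20]]]'

```text
time_s: 12.05
ee_pos: [0.6195, -0.0481, 0.1865]
eef_rot: [-1.509, 1.57, -1.744]
force: [-0.8, -6.3, 1.2]
grip_width: 0.0275
```

>>> play_rows --deltas '[[[0, 0.5, 0, 0, 0, 0, 20], [0, 0, 0, 0, 0, 0, 20]]]'

```text
time_s: 12.25
ee_pos: [0.6195, -0.0479, 0.1864]
eef_rot: [-1.625, 1.569, -1.86]
force: [-0.4, -6.3, 2.1]
grip_width: 0.0277
```

>>> play_rows --deltas '[[[0, -2, 0, 0, 0, 0, 20], [0, 0, 0, 0, 0, 0, 20]]]'

```text
time_s: 12.45
ee_pos: [0.6193, -0.0487, 0.1865]
eef_rot: [1.292, 1.57, 1.057]
force: [0.5, -0.3, 1.9]
grip_width: 0.0276
```

>>> play_rows --deltas '[[[0, -0.7, 0, 0, 0, 0, 20], [0, 0, 0, 0, 0, 0, 20]]]'

```text
time_s: 12.65
ee_pos: [0.6192, -0.0491, 0.1865]
eef_rot: [1.424, 1.57, 1.19]
force: [1.0, 1.6, 1.3]
grip_width: 0.0278
```

>>> play_rows --deltas '[[[0, -0.7, 0, 0, 0, 0, 20], [0, 0, 0, 0, 0, 0, 20]]]'

```text
time_s: 12.85
ee_pos: [0.619, -0.0498, 0.1865]
eef_rot: [1.49, 1.57, 1.255]
force: [0.6, 4.8, 2.0]
grip_width: 0.0276
```

>>> play_rows --deltas '[[[1, 1.3, 0, 0, 0, 0, 20], [1, 0, 0, 0, 0, 0, 20], [1, 0, 0, 0, 0, 0, 20], [1, 0, 0, 0, 0, 0, 20], [1, 0, 0, 0, 0, 0, 20], [1, 0, 0, 0, 0, 0, 20], [0, 0, 0, 0, 0, 0, 20], [0, 0, 0, 0, 0, 0, 20]]]'

```text
time_s: 13.65
ee_pos: [0.6192, -0.0493, 0.181]
eef_rot: [-0.496, 1.57, -0.731]
force: [-2.7, -0.8, 8.0]
grip_width: 0.0274
```

Run:
```python
from h import *
st()
```

```text
t 13.65 p [ 0.6192 -0.0493  0.181 ] yang 1.3358 down [ 6.e-04 -5.e-04 -1.e+00] F [-2.7  -0.78  8.02] M [-0.194  0.383 -0.051] g 27.37 q [-0.138  0.478  1.333 -0.     1.33  -1.474]
```

>>> play_rows --deltas '[[[1, 0, 0, 0, 0, 0, 20], [1, 0, 0, 0, 0, 0, 20], [0.8, 0, 0, 0, 0, 0, 20], [0, 0, 0, 0, 0, 0, 20], [0, 0, 0, 0, 0, 0, 20]]]'

```text
time_s: 14.15
ee_pos: [0.6193, -0.0493, 0.1786]
eef_rot: [-0.345, 1.57, -0.58]
force: [-2.7, -1.0, 10.1]
grip_width: 0.028
```

Run:
```python
from h import *
st()
```

```text
t 14.15 p [ 0.6193 -0.0493  0.1786] yang 1.3359 down [ 9.e-04 -6.e-04 -1.e+00] F [-2.69 -0.97 10.12] M [-0.092  0.579 -0.003] g 27.99 q [-0.138  0.48   1.337 -0.     1.325 -1.474]
```

>>> play_rows --deltas '[[[0.5, 0, 0, 0, 0, 0, 20], [0, 0, 0, 0.06, 0, 0, 20], [0, 0, 0, 0.06, 0, 0, 20], [0, 0, 0, 0.06, 0, 0, 20], [0, 0, 0, 0.06, 0, 0, 20], [0, 0, 0, 0, 0, 0, 20]]]'

```text
time_s: 14.75
ee_pos: [0.6192, -0.0493, 0.1781]
eef_rot: [-0.217, 1.57, -0.694]
force: [-3.5, -0.8, 10.8]
grip_width: 0.028
```

Run:
```python
from h import *
st()
```

```text
t 14.75 p [ 0.6192 -0.0493  0.1781] yang 1.0937 down [ 8.e-04 -7.e-04 -1.e+00] F [-3.51 -0.84 10.8 ] M [-0.216  0.743 -0.017] g 28.0 q [-1.380e-01  4.800e-01  1.337e+00 -1.000e-03  1.324e+00 -1.232e+00]
```

>>> play_rows --deltas '[[[0, 0, 0, 0.08, 0, 0, 20], [0, 0, 0, 0.08, 0, 0, 20], [0, 0, 0, 0.08, 0, 0, 20], [0, 0, 0, 0.08, 0, 0, 20], [0, 0, 0, 0, 0, 0, 20]]]'

```text
time_s: 15.25
ee_pos: [0.6191, -0.0493, 0.178]
eef_rot: [-0.167, 1.57, -0.965]
force: [-3.8, -0.1, 11.8]
grip_width: 0.028
```

Run:
```python
from h import *
st(); snap('side','s8');snap('wrist','w8');st()
s=cv2.imread('pics/s8.png');w=cv2.imread('pics/w8.png')
cv2.imwrite('pics/zs8.png',cv2.resize(s[145:195,285:345],None,fx=9,fy=9,interpolation=cv2.INTER_CUBIC))
cv2.imwrite('pics/zw8.png',cv2.resize(w[150:240,270:360],None,fx=6,fy=6,interpolation=cv2.INTER_CUBIC))
```

```text
t 15.25 p [ 0.6191 -0.0493  0.178 ] yang 0.773 down [ 4.e-04 -6.e-04 -1.e+00] F [-3.8  -0.1  11.81] M [-0.16   0.921  0.035] g 27.96 q [-1.380e-01  4.800e-01  1.337e+00 -1.000e-03  1.324e+00 -9.110e-01]
t 15.35 p [ 0.6191 -0.0493  0.1781] yang 0.7757 down [ 5.e-04 -6.e-04 -1.e+00] F [-3.68 -1.   10.15] M [-0.243  0.875  0.042] g 27.85 q [-1.380e-01  4.800e-01  1.337e+00 -1.000e-03  1.324e+00 -9.140e-01]
```

View pics/zs8.png

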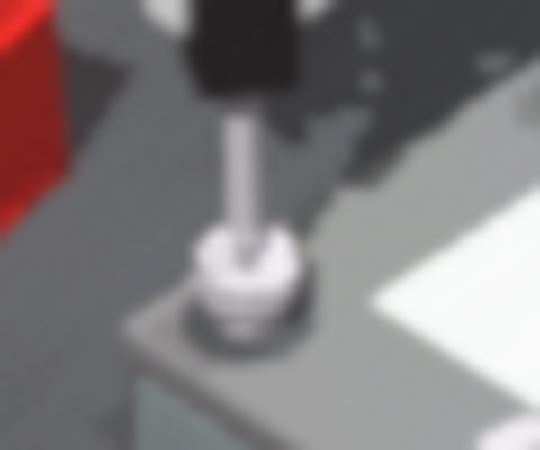

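View pics/zw8.png

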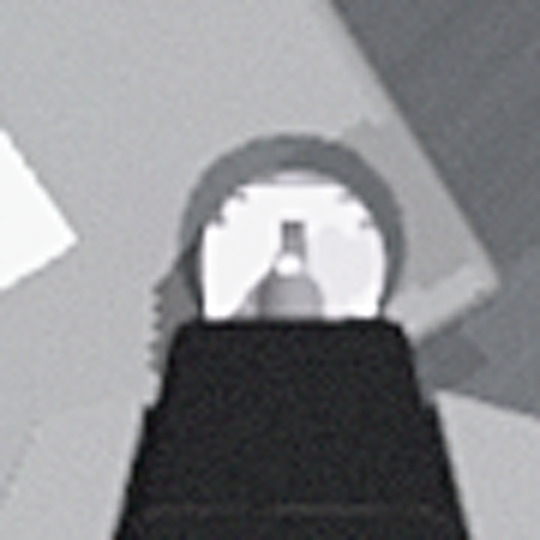

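>>> play_rows --deltas '[[[0, 0, 0, 0.08, 0, 0, 20], [0, 0, 0, 0.08, 0, 0, 20], [0, 0, 0, 0.08, 0, 0, 20], [0, 0, 0, 0.08, 0, 0, 20], [0, 0, 0, 0.08, 0, 0, 20], [0, 0, 0, 0.08, 0, 0, 20], [0, 0, 0, 0.08, 0, 0, 20], [0, 0, 0, 0, 0, 0, 20]]]'

```text
time_s: 16.15
ee_pos: [0.6195, -0.0493, 0.1782]
eef_rot: [0.961, 1.569, -0.397]
force: [-1.7, -1.0, 11.5]
grip_width: 0.0274
```

>>> play_rows --deltas '[[[0, 0, 0, 0.08, 0, 0, 20], [0, 0, 0, 0.08, 0, 0, 20], [0, 0, 0, 0.08, 0, 0, 20], [0, 0, 0, 0.08, 0, 0, 20], [0, 0, 0, 0.08, 0, 0, 20], [0, 0, 0, 0.08, 0, 0, 20], [0, 0, 0, 0, 0, 0, 20]]]'

```text
time_s: 16.85
ee_pos: [0.6193, -0.0493, 0.1782]
eef_rot: [1.269, 1.569, -0.569]
force: [-2.1, -1.1, 10.4]
grip_width: 0.0278
```

Run:
```python
from h import *
st()
```

```text
t 16.85 p [ 0.6193 -0.0493  0.1782] yang -0.267 down [ 1.1e-03 -7.0e-04 -1.0e+00] F [-2.09 -1.1  10.43] M [-0.262  0.588  0.008] g 27.77 q [-1.380e-01  4.800e-01  1.337e+00 -1.000e-03  1.324e+00  1.290e-01]
```

>>> play_rows --deltas '[[[0, 0, 0, 0.05, 0, 0, 20], [0, 0, 0, 0.05, 0, 0, 20], [0, 0, 0, 0, 0, 0, 20]]]'

```text
time_s: 17.15
ee_pos: [0.6193, -0.0493, 0.1781]
eef_rot: [1.325, 1.57, -0.611]
force: [-2.9, -1.5, 11.2]
grip_width: 0.0278
```

Run:
```python
from h import *
st()
```

```text
t 17.15 p [ 0.6193 -0.0493  0.1781] yang -0.3658 down [ 1.e-03 -7.e-04 -1.e+00] F [-2.89 -1.46 11.2 ] M [-0.229  0.673  0.059] g 27.78 q [-1.380e-01  4.800e-01  1.337e+00 -1.000e-03  1.324e+00  2.280e-01]
```

>>> play_rows --deltas '[[[0, 0, 0, 0.05, 0, 0, 20], [0, 0, 0, 0.05, 0, 0, 20], [0, 0, 0, 0, 0, 0, 20]]]'

```text
time_s: 17.45
ee_pos: [0.6192, -0.0493, 0.1781]
eef_rot: [1.381, 1.57, -0.656]
force: [-2.8, 0.8, 10.9]
grip_width: 0.028
```

Run:
```python
from h import *
st()
```

```text
t 17.45 p [ 0.6192 -0.0493  0.1781] yang -0.4659 down [ 8.e-04 -6.e-04 -1.e+00] F [-2.81  0.82 10.93] M [-0.21   0.754  0.01 ] g 28.01 q [-1.380e-01  4.800e-01  1.337e+00 -1.000e-03  1.324e+00  3.280e-01]
```

>>> play_rows --deltas '[[[0, 0, 0, 0.05, 0, 0, 20], [0, 0, 0, 0.05, 0, 0, 20], [0, 0, 0, 0, 0, 0, 20]]]'

```text
time_s: 17.75
ee_pos: [0.6192, -0.0493, 0.1781]
eef_rot: [1.459, 1.57, -0.678]
force: [-3.4, 0.1, 10.5]
grip_width: 0.0275
```

Run:
```python
from h import *
st()
```

```text
t 17.75 p [ 0.6192 -0.0493  0.1781] yang -0.5659 down [ 8.e-04 -6.e-04 -1.e+00] F [-3.4   0.06 10.52] M [-0.146  0.743  0.039] g 27.49 q [-1.380e-01  4.800e-01  1.337e+00 -1.000e-03  1.324e+00  4.280e-01]
```

>>> play_rows --deltas '[[[0, 0, 0, 0.05, 0, 0, 20], [0, 0, 0, 0, 0, 0, 20], [0, 0, 0, 0, 0, 0, 20]]]'

```text
time_s: 18.05
ee_pos: [0.6192, -0.0493, 0.1781]
eef_rot: [1.514, 1.57, -0.671]
force: [-2.9, -0.5, 11.4]
grip_width: 0.0277
```

Run:
```python
from h import *
st(); snap('wrist','w9');st()
w=cv2.imread('pics/w9.png')
cv2.imwrite('pics/zw9.png',cv2.resize(w[150:240,270:360],None,fx=6,fy=6,interpolation=cv2.INTER_CUBIC))
```

```text
t 18.05 p [ 0.6192 -0.0493  0.1781] yang -0.6142 down [ 7.e-04 -6.e-04 -1.e+00] F [-2.9  -0.47 11.43] M [-0.23   0.807  0.07 ] g 27.72 q [-0.138  0.48   1.337 -0.     1.324  0.476]
t 18.1 p [ 0.6192 -0.0493  0.1781] yang -0.614 down [ 8.e-04 -6.e-04 -1.e+00] F [-1.5  -0.78 12.02] M [-0.197  0.799  0.097] g 27.76 q [-0.138  0.48   1.337 -0.     1.324  0.476]
```

View pics/zw9.png

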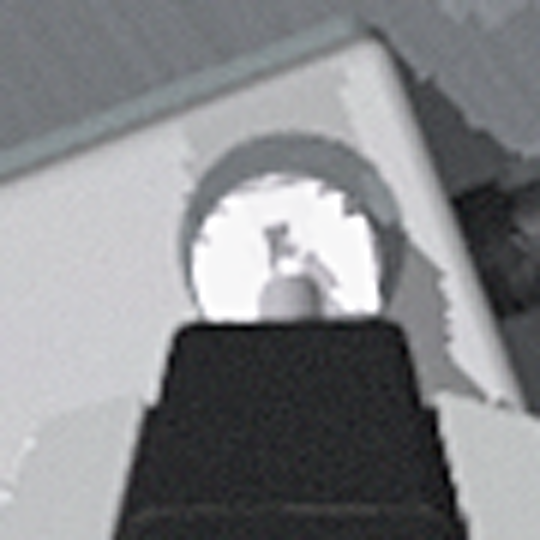

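>>> play_rows --deltas '[[[0, 0, 0, 0.04, 0, 0, 20], [0, 0, 0, 0, 0, 0, 20], [0, 0, 0, 0, 0, 0, 20]]]'

```text
time_s: 18.4
ee_pos: [0.6192, -0.0493, 0.1781]
eef_rot: [1.525, 1.57, -0.7]
force: [-2.1, -0.6, 11.6]
grip_width: 0.0278
```

Run:
```python
from h import *
st();snap('side','s10');st();snap('top','t10');st()
```

```text
t 18.4 p [ 0.6192 -0.0493  0.1781] yang -0.654 down [ 8.e-04 -7.e-04 -1.e+00] F [-2.13 -0.59 11.64] M [-0.211  0.768  0.149] g 27.83 q [-1.380e-01  4.800e-01  1.337e+00 -1.000e-03  1.324e+00  5.160e-01]
t 18.45 p [ 0.6192 -0.0493  0.1781] yang -0.654 down [ 8.e-04 -6.e-04 -1.e+00] F [-3.27 -0.93 10.52] M [-0.177  0.762  0.14 ] g 27.32 q [-1.380e-01  4.800e-01  1.337e+00 -1.000e-03  1.324e+00  5.160e-01]
t 18.5 p [ 0.6192 -0.0493  0.1781] yang -0.654 down [ 8.e-04 -7.e-04 -1.e+00] F [-2.99 -0.51 10.24] M [-0.244  0.82   0.126] g 27.74 q [-1.380e-01  4.800e-01  1.337e+00 -1.000e-03  1.324e+00  5.160e-01]
```

>>> play_rows --deltas '[[[-2, 0, 0, 0, 0, 0, 20], [-2, 0, 0, 0, 0, 0, 20], [-2, 0, 0, 0, 0, 0, 20], [-2, 0, 0, 0, 0, 0, 20], [0, 0, 0, 0, 0, 0, 20]]]'

```text
time_s: 19.0
ee_pos: [0.6191, -0.0492, 0.185]
eef_rot: [0.111, 1.57, -2.114]
force: [0.2, -1.5, 1.2]
grip_width: 0.0279
```

Run:
```python
from h import *
st();snap('wrist','w11')
```

```text
t 19.0 p [ 0.6191 -0.0492  0.185 ] yang -0.654 down [-2.e-04 -4.e-04 -1.e+00] F [ 0.24 -1.5   1.21] M [-0.568 -0.035  0.115] g 27.94 q [-0.138  0.475  1.328 -0.     1.339  0.516]
```

>>> play_rows --deltas '[[[-3, 0, 0, 0, 0, 0, 20], [-3, 0, 0, 0, 0, 0, 20], [-5, 0, 0, 0, 0, 0, 20], [-10, 0, 0, 0, 0, 0, 20], [-15, 0, 0, 0, 0, 0, 20], [-15, 0, 0, 0, 0, 0, 20], [-15, 0, 0, 0, 0, 0, 20], [0, 0, 0, 0, 0, 0, 20], [0, 0, 0, 0, 0, 0, 20]]]'

```text
time_s: 19.95
ee_pos: [0.6191, -0.0488, 0.2512]
eef_rot: [2.647, 1.571, 0.422]
force: [0.2, -0.5, -2.9]
grip_width: 0.028
```

Run:
```python
from h import *
st();snap('side','s12');snap('wrist','w12');snap('top','t12')
s=cv2.imread('pics/s12.png')
cv2.imwrite('pics/zs12.png',cv2.resize(s[130:230,280:420],None,fx=5,fy=5,interpolation=cv2.INTER_CUBIC))
```

```text
t 19.95 p [ 0.6191 -0.0488  0.2512] yang -0.6539 down [ 3.e-04  1.e-04 -1.e+00] F [ 0.21 -0.47 -2.91] M [-0.023 -0.066  0.041] g 27.99 q [-0.138  0.434  1.234  0.     1.473  0.516]
```

View pics/zs12.png

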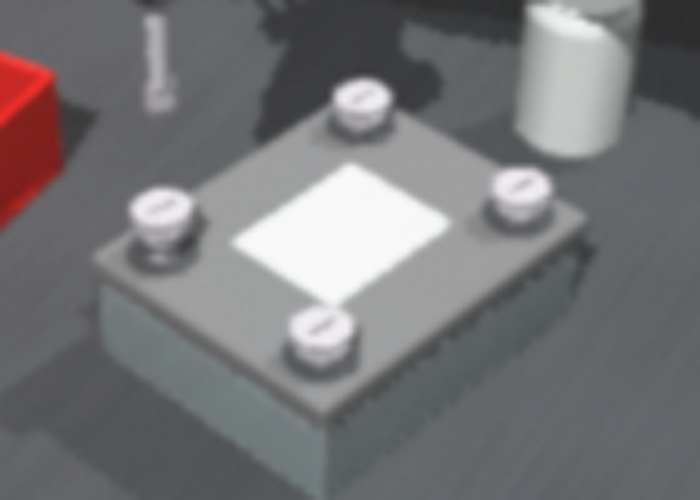

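View pics/w12.png

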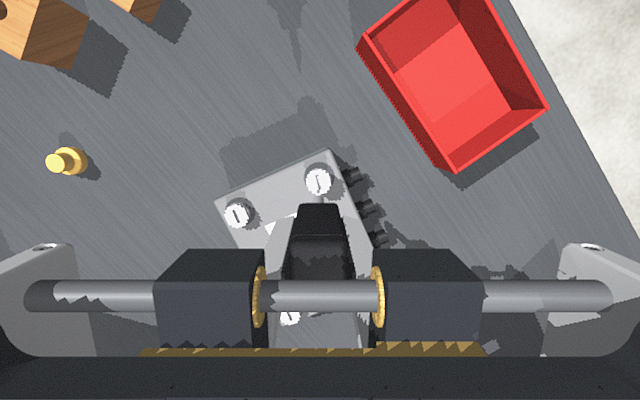

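Run:
```python
from h import *
plan((.453,.3127,.25),1.677,18,20)
```

```text
from [ 0.6189 -0.0489  0.2503] y-ang -0.654 rotvec [-2.331e+00 -1.100e-03  1.400e-03] tool shift total mm [   0.62 -351.65 -186.08]
[0.0, -19.5, -10.3, -0.1295, -0.0001, 0.0001, 20]
[0.0, -18.0, -12.8, -0.1295, -0.0001, 0.0001, 20]
[0.0, -16.2, -15.0, -0.1295, -0.0001, 0.0001, 20]
[0.0, -14.2, -17.0, -0.1295, -0.0001, 0.0001, 20]
[0.0, -11.9, -18.7, -0.1295, -0.0001, 0.0001, 20]
[0.0, -9.3, -20.0, -0.1295, -0.0001, 0.0001, 20]
[0.0, -6.7, -21.1, -0.1295, -0.0001, 0.0001, 20]
[0.0, -3.9, -21.8, -0.1295, -0.0001, 0.0001, 20]
[0.0, -1.1, -22.1, -0.1295, -0.0001, 0.0001, 20]
[0.0, 1.8, -22.0, -0.1295, -0.0001, 0.0001, 20]
[0.0, 4.6, -21.6, -0.1295, -0.0001, 0.0001, 20]
[0.0, 7.4, -20.8, -0.1295, -0.0001, 0.0001, 20]
[0.0, 10.0, -19.7, -0.1295, -0.0001, 0.0001, 20]
[0.0, 12.5, -18.3, -0.1295, -0.0001, 0.0001, 20]
[0.0, 14.7, -16.5, -0.1295, -0.0001, 0.0001, 20]
[0.0, 16.7, -14.4, -0.1295, -0.0001, 0.0001, 20]
[0.0, 18.5, -12.2, -0.1295, -0.0001, 0.0001, 20]
[0.0, 19.9, -9.7, -0.1295, -0.0001, 0.0001, 20]
```

>>> play_rows --deltas '[[[0, -19.5, -10.3, -0.1295, 0, 0, 20], [0, -18, -12.8, -0.1295, 0, 0, 20], [0, -16.2, -15, -0.1295, 0, 0, 20], [0, -14.2, -17, -0.1295, 0, 0, 20], [0, -11.9, -18.7, -0.1295, 0, 0, 20], [0, -9.3, -20, -0.1295, 0, 0, 20], [0, -6.7, -21.1, -0.1295, 0, 0, 20], [0, -3.9, -21.8, -0.1295, 0, 0, 20], [0, -1.1, -22.1, -0.1295, 0, 0, 20]]]'

```text
time_s: 21.0
ee_pos: [0.5356, 0.1327, 0.2506]
eef_rot: [-1.951, 1.57, -3.005]
force: [0.1, -0.8, -3.0]
grip_width: 0.0277
```

>>> play_rows --deltas '[[[0, 1.8, -22, -0.1295, 0, 0, 20], [0, 4.6, -21.6, -0.1295, 0, 0, 20], [0, 7.4, -20.8, -0.1295, 0, 0, 20], [0, 10, -19.7, -0.1295, 0, 0, 20], [0, 12.5, -18.3, -0.1295, 0, 0, 20], [0, 14.7, -16.5, -0.1295, 0, 0, 20], [0, 16.7, -14.4, -0.1295, 0, 0, 20], [0, 18.5, -12.2, -0.1295, 0, 0, 20], [0, 19.9, -9.7, -0.1295, 0, 0, 20], [0, 0, 0, 0, 0, 0, 20]]]'

```text
time_s: 22.0
ee_pos: [0.4521, 0.3143, 0.2506]
eef_rot: [-3.097, 1.57, -2.985]
force: [-0.7, -0.1, -2.2]
grip_width: 0.0278
```

>>> play_rows --deltas '[[[0, 0, 0, 0, 0, 0, 20], [0, 0, 0, 0, 0, 0, 20]]]'

```text
time_s: 22.2
ee_pos: [0.4536, 0.312, 0.2509]
eef_rot: [-2.375, 1.57, -2.272]
force: [0.2, -1.0, -1.9]
grip_width: 0.0277
```

Run:
```python
from h import *
st();snap('wrist','w13');snap('side','s13');st()
plan((.453,.3127,.25),1.677,1,20)
for n,(x,y,w,h) in dict(w13=(295,170,50,45)).items():
    t=cv2.imread(f'pics/{n}.png')[y:y+h,x:x+w]
    cv2.imwrite(f'pics/zz{n}.png',cv2.resize(t,None,fx=14,fy=14,interpolation=cv2.INTER_NEAREST))
```

```text
t 22.2 p [0.4536 0.312  0.2509] yang 1.6742 down [-3.e-04 -3.e-04 -1.e+00] F [ 0.2  -1.03 -1.87] M [ 0.042 -0.161 -0.002] g 27.67 q [ 0.536  0.27   1.453 -0.     1.419 -1.138]
t 22.3 p [0.4536 0.312  0.2511] yang 1.6747 down [-1.e-04 -1.e-04 -1.e+00] F [ 0.19 -0.22 -2.08] M [ 0.083 -0.143  0.037] g 27.79 q [ 0.536  0.27   1.453 -0.     1.419 -1.139]
from [0.4536 0.312  0.2511] y-ang 1.6747 rotvec [-0.0023 -0.0001  0.0001] tool shift total mm [ 1.09  0.76 -0.56]
[1.1, 0.8, -0.6, -0.0023, -0.0001, 0.0001, 20]
```

View pics/zzw13.png

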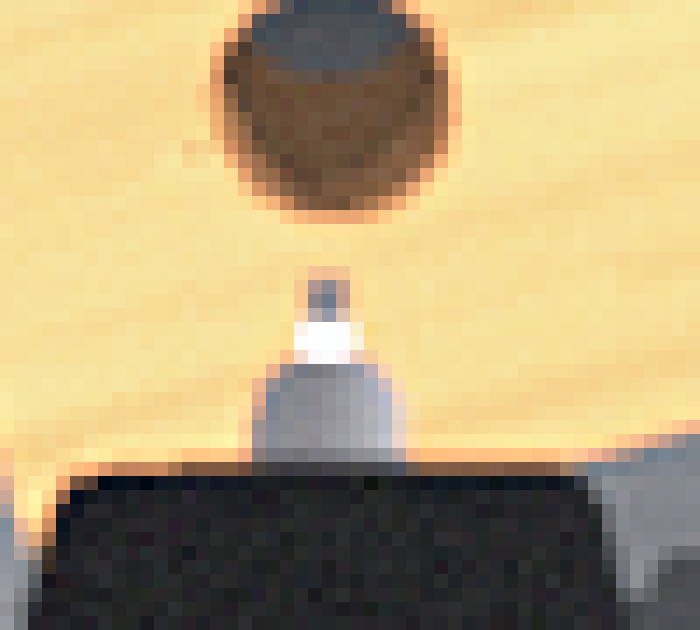

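View pics/s13.png

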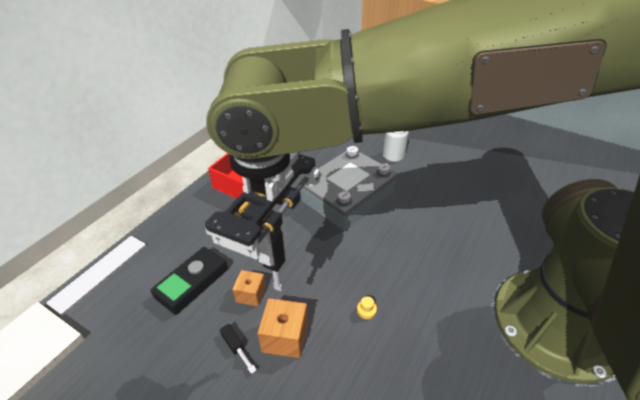

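>>> play_rows --deltas '[[[10, 0.7, -0.6, -0.002, 0, 0, 20], [20, 0, 0, 0, 0, 0, 20], [20, 0, 0, 0, 0, 0, 20], [18, 0, 0, 0, 0, 0, 20], [10, 0, 0, 0, 0, 0, 20], [5, 0, 0, 0, 0, 0, 20], [5, 0, 0, 0, 0, 0, 20], [5, 0, 0, 0, 0, 0, 20], [0, 0, 0, 0, 0, 0, 20]]]'

```text
time_s: 23.2
ee_pos: [0.4525, 0.3133, 0.1579]
eef_rot: [-2.592, 1.57, -2.484]
force: [-0.5, -0.5, -2.1]
grip_width: 0.0281
```

Run:
```python
from h import *
st()
```

```text
t 23.2 p [0.4525 0.3133 0.1579] yang 1.679 down [-3.e-04 -2.e-04 -1.e+00] F [-0.52 -0.46 -2.11] M [ 0.066 -0.152 -0.023] g 28.14 q [ 0.539  0.344  1.577 -0.     1.221 -1.14 ]
```

>>> play_rows --deltas '[[[8, 0, 0, 0, 0, 0, 20], [10, 0, 0, 0, 0, 0, 20], [12, 0, 0, 0, 0, 0, 20], [12, 0, 0, 0, 0, 0, 20], [10, 0, 0, 0, 0, 0, 20], [6, 0, 0, 0, 0, 0, 20], [4, 0, 0, 0, 0, 0, 20], [2, 0, 0, 0, 0, 0, 20], [0, 0, 0, 0, 0, 0, 20]]]'

```text
time_s: 24.1
ee_pos: [0.4527, 0.3134, 0.0942]
eef_rot: [0.603, 1.571, 0.711]
force: [-0.5, 0.8, -2.4]
grip_width: 0.0278
```

>>> play_rows --deltas '[[[1.2, 0, 0, 0, 0, 0, 20], [0, 0, 0, 0, 0, 0, 20]]]'

```text
time_s: 24.3
ee_pos: [0.4527, 0.3134, 0.0931]
eef_rot: [0.426, 1.57, 0.534]
force: [-0.6, -0.5, -2.7]
grip_width: 0.0275
```

Run:
```python
from h import *
st()
```

```text
t 24.3 p [0.4527 0.3134 0.0931] yang 1.679 down [ 3.e-04  2.e-04 -1.e+00] F [-0.59 -0.5  -2.66] M [ 0.055 -0.172 -0.018] g 27.53 q [ 0.539  0.419  1.637 -0.     1.085 -1.14 ]
```

>>> play_rows --deltas '[[[1, 0, 0, 0, 0, 0, 20], [0, 0, 0, 0, 0, 0, 20]]]'

```text
time_s: 24.5
ee_pos: [0.4526, 0.3133, 0.092]
eef_rot: [0.802, 1.571, 0.911]
force: [-0.0, -0.0, -2.7]
grip_width: 0.0274
```

>>> play_rows --deltas '[[[0.7, 0, 0, 0, 0, 0, 20], [0, 0, 0, 0, 0, 0, 20]]]'

```text
time_s: 24.7
ee_pos: [0.4527, 0.3134, 0.0914]
eef_rot: [0.391, 1.57, 0.499]
force: [-0.3, 0.2, 0.2]
grip_width: 0.028
```

>>> play_rows --deltas '[[[0, 0, 0, 0, 0, 0, 32], [0, 0, 0, 0, 0, 0, 40], [0, 0, 0, 0, 0, 0, 60], [0, 0, 0, 0, 0, 0, 80], [0, 0, 0, 0, 0, 0, 80], [0, 0, 0, 0, 0, 0, 80]]]'

```text
time_s: 25.3
ee_pos: [0.4526, 0.3133, 0.0912]
eef_rot: [-2.719, 1.571, -2.611]
force: [-0.1, 0.6, 0.1]
grip_width: 0.0686
```

Run:
```python
from h import *
st();snap('wrist','w14')
```

```text
t 25.3 p [0.4526 0.3133 0.0912] yang 1.679 down [-0. -0. -1.] F [-0.08  0.55  0.14] M [ 0.056 -0.147 -0.013] g 68.63 q [ 0.539  0.421  1.639  0.     1.082 -1.14 ]
```

View pics/w14.png

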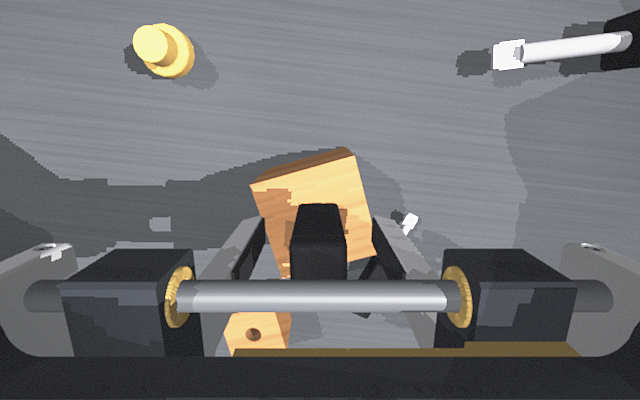

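Retreat straight up and then aside for a check.

>>> play_rows --deltas '[[[-5, 0, 0, 0, 0, 0, 80], [-15, 0, 0, 0, 0, 0, 80], [-25, 0, 0, 0, 0, 0, 80], [-30, 0, 0, 0, 0, 0, 80], [-35, 0, 0, 0, 0, 0, 80], [-35, 0, 0, 0, 0, 0, 80], [-35, 0, 0, 0, 0, 0, 80], [-20, -20, 0, 0, 0, 0, 80], [0, -40, 0, 0, 0, 0, 80], [0, -40, 0, 0, 0, 0, 80]]]'

```text
time_s: 26.35
ee_pos: [0.4633, 0.2131, 0.2921]
eef_rot: [0.259, 1.569, 0.369]
force: [0.6, 0.2, 0.5]
grip_width: 0.0798
```

>>> play_rows --deltas '[[[0, -40, -20, 0, 0, 0, 80], [0, -40, -20, 0, 0, 0, 80], [0, -40, -20, 0, 0, 0, 80], [0, -20, -20, 0, 0, 0, 80], [0, 0, -10, 0, 0, 0, 80], [0, 0, 0, 0, 0, 0, 80]]]'

```text
time_s: 26.95
ee_pos: [0.3886, 0.065, 0.292]
eef_rot: [0.067, 1.569, 0.175]
force: [0.1, 0.3, -0.4]
grip_width: 0.0804
```

Run:
```python
from h import *
st()
for n in('side','top','wrist'): snap(n,n+'15')
s=cv2.imread('pics/side15.png')
cv2.imwrite('pics/zs15.png',cv2.resize(s[260:390,220:360],None,fx=4.5,fy=4.5,interpolation=cv2.INTER_CUBIC))
cv2.imwrite('pics/zs15b.png',cv2.resize(s[130:230,280:420],None,fx=5,fy=5,interpolation=cv2.INTER_CUBIC))
```

```text
t 26.95 p [0.3886 0.065  0.292 ] yang 1.678 down [ 1.5e-03  3.0e-04 -1.0e+00] F [ 0.06  0.29 -0.37] M [ 0.061 -0.148  0.004] g 80.35 q [ 0.073 -0.119  1.777  0.     1.482 -1.605]
```

View pics/zs15.png

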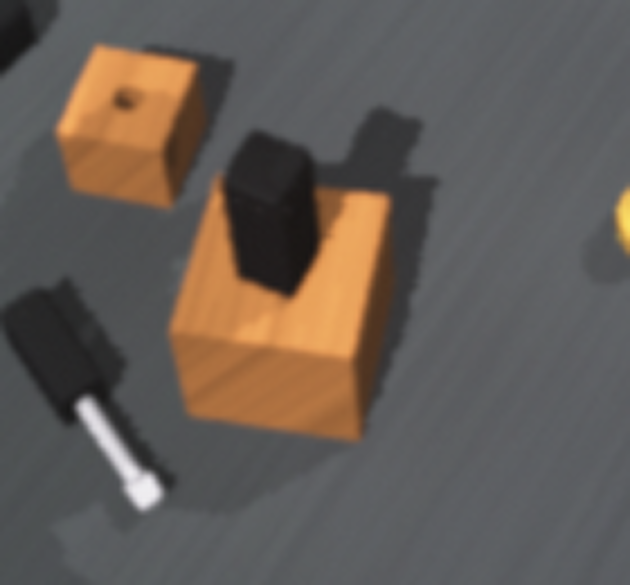

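View pics/zs15b.png

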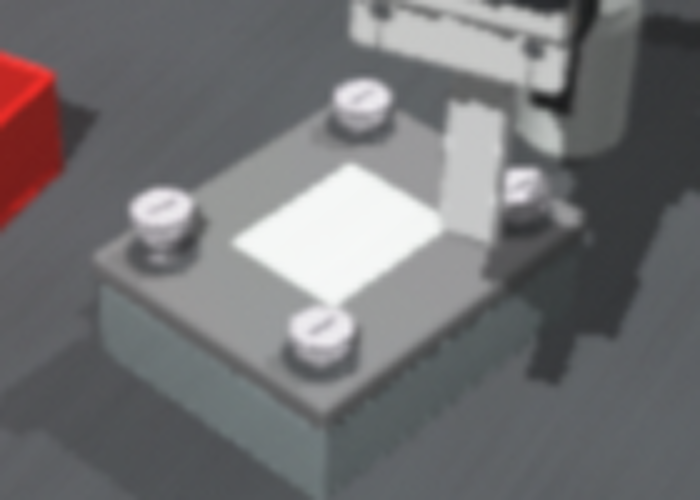

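View pics/top15.png

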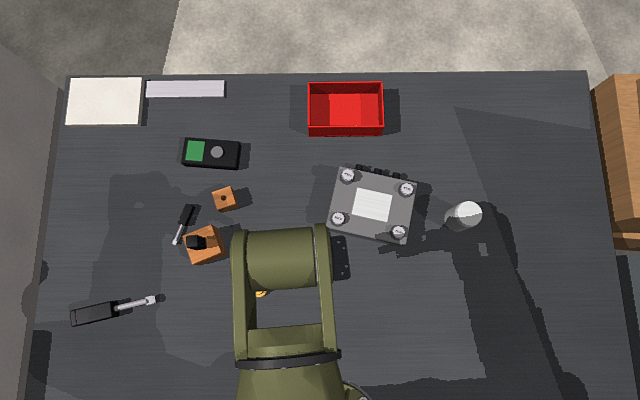

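```bash
python3 -c "
from station import hand_in
print(hand_in())"
```

```text
the job is handed in; nothing more can be done
None
```

I turned the unlocked cover screw to its stop, put the screwdriver back upright in its block, and handed the job in at about 27 s of robot time. `hand_in()` gives no verdict.

- **Screw:** The blade went into the slot; pushing it sideways met both slot walls. I pressed the head about 10 mm down (12–14 N), well under the 25 N limit. I then turned it clockwise until the torque rose at the stop. The tool itself turned about 1.99 rad because of the play between blade and slot. In the last side view the screw rests lower than at the start, with its slot parallel to the locked twins. I have no direct reading of the screw's angle.
- **Screwdriver:** It touched down at the same height as when I picked it up (TCP at 91.4 mm) and looks the same in its block as at the start.
- **Bystanders:** The meter and can are where they began. The fitting was mostly hidden behind the arm in the last top view, but the part that showed matched its old position.
- **Other screwdrivers:** The two extra loose ones appeared to stand upright in the first pictures and lay on the bench later. I felt no contact and don't know when they fell. They are not among the judged items.
- **Disagreement:** Height estimates for the screw head ranged from 88 to 104 mm between camera pairs. Feeling for it gave about 103 mm, which matches the side view.

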